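Tip a pail of motors into the sorting tray

ROBOT

A 6-joint arm with a two-finger parallel gripper is mounted at the origin on the work surface. World frame = base frame: x ahead of the robot, y to its left, z up, the work surface at z = 0. Lengths are in m, angles in degrees, forces in N, time in s.
With the tool pointing down it reaches from about 0.375 to 0.9 m from the base axis. Payload 3.1 kg.
Tool frame: the origin (TCP) lies on the centre line of the jaws, within the pads' length; the fingertips stand 19 mm ahead of it and the grasp point (between the pads) is the TCP; z points along the fingers, y is the direction in which the jaws open and shut (so a half turn about z gives the same grasp; the last joint's range is limited). The gripper opens to 87 mm and grips with 3 to 60 N. Pads are 19 mm wide; open, the fingers measure 117 mm over their backs; the gripper's body (75 mm by 190 mm) begins 51 mm behind the grasp point.
Start: joints at [60.648, 30.224, 82.088, -0, 67.689, -10.227], TCP at [0.205, 0.59, 0.242] pointing down, gripper open.
Joint ranges: [-176.69, 176.69], [-43.24, 126.21], [12.49, 139.97], [-82, 262], [0, 151.66], [-163.58, 163.58]. Speed limits (degrees/s): [159.86, 159.86, 180, 180, 180, 180].

INTERFACE

Orientations are given as a 3x3 rotation matrix whose columns are the frame's x, y, z axes.
In Python, from rig import bot gives the robot as it stands.
- The arm moves only by the tool carry_out, never from a script. Its argument "targets" is a list of rows, each a list of 6 numbers: the shift along the tool's x, y, z each as a share of 200 mm, from -1 to 1, then the turn, a rotation vector about the tool's x, y, z each as a share of pi/2 rad, from -1 to 1. In form: [[dx, dy, dz, ax, ay, az], ...]. A call has 1 to 20 rows; each row is the pose to reach, as a shift and turn from the pose measured when the call began, along the tool's axes at that moment; what a row does not reach only later rows make up. A row lasts 1/8 s, in which the tool goes at most 62.5 mm and 10.7 degrees, less where a joint would pass 70% of its speed; a pose out of reach is approached as far as the arm can. A call with a number of a shift or a turn outside -1 to 1 is refused whole. A call with a gripper value outside its range is refused whole. "jaw" is the gripper's target within -1 to 1 (fully open at 1, half-way at 0, shut at -1), set as the call begins (left out, the last holds). The fingers move at their own pace and stop on an object; the grip force is fixed at half the most. Time passes only in rows, so rows that repeat a pose let the fingers close. It gives the time, the measured TCP pose, the force and the opening at its end, in the units of the state.
- bot.read_state(): the state, without advancing time (a new reading comes with each control period).
- bot.capture(name): name is "scene" or "top"; returns the picture (400x640x3 uint8, blue, green, red); there is no depth.
- bot.camera_info(name): a dict with "camera_matrix" (3x3 intrinsics, pixels), "view" (4x4, takes a point from world to camera coordinates). Camera axes: x right, y down, z forward; pixel columns grow to the right and rows downward; lengths in m; the calibration is good to about 2 mm. A picture is of the moment at which its call begins. camera_info takes no time and is no camera call.
- bot.hand_in(): hands the job in, once; it reports no verdict.
The state is a dict: "time_s": time; "joint_positions": joint angles; "qvel": joint speeds; "tau": joint torques, N m; "position": TCP position; "tcp_rot": TCP orientation; "force": force on the tool from outside, world axes, zero at the start; "moment": the same for the moment, N m; "opening": opening from 0.0 (shut) to 1.0 (fully open).
Only numpy, scipy, OpenCV 4.12 (cv2) and the standard library are available. Lean on these libraries where they do the work, as an engineer would, in place of code of your own. Each camera call takes 0.05 s, during which the arm holds its last target.

TASK

Carry the yellow pail of motors by its bail to the sorting station and stand it on the ledge against the lip, red foot grip away from the tray, and let go; then take it by the foot grip on its bottom rim, tip it over the lip so that all three motors slide into the blue tray, and stand it upright on the ledge again and let go. Finally stand the empty pail upright, its whole round base on the green mat, and leave the motors in the tray. Do not tip the pail or spill anything elsewhere, set it down without dropping or banging it, and leave everything else on the bench where it is.

Things in the scene. Friction and masses are not known exactly. Their poses are not given: they have to be found in the camera images.
- pail_center (a point): Yellow round tapered plastic pail on the bench, three motors in it: base 100 mm across, mouth 120 mm, 80 mm high, wall 3 mm, floor 4 mm; about 0.4 kg empty. This point is on its axis, 40 mm above its underside; z is its axis (up when it stands), x points away from the foot grip, y lies along the bail's hinge, which crosses 70 mm above the underside.
- bail_grip (a point): Centre of the black round hand grip (14 mm thick, 66 mm long, along the pail's y) on the pail's steel-wire bail, 78 mm from the hinge, so about 148 mm above the pail's underside. The bail swings up to 0.35 rad either way; light friction holds it where it is left, so it may lean. Lifted by it, the pail hangs nearly level (within about 0.2 rad).
- foot_grip (a point): Centre of the red foot grip: a free-turning roller, 22 mm thick, 38 mm long (along the pail's y), on a thin yellow tongue (9 mm wide, in the roller's middle) that juts from the pail's bottom rim on its -x side; 100 mm from the pail's axis, 14 mm above the underside. Held by its two flat ends (38 mm apart), it lets the pail swivel freely about the roller's axis. Axes as pail_center.
- pail: The same pail (with bail and foot grip), origin at the centre of its underside.
- foot: The red roller itself; origin at its centre, y along its length.
- bail: The pail's wire bail; its origin is on the hinge axis, on the pail's axis; z points to the hand grip.
- station: Fixed sorting station: grey ledge, aluminium lip, blue tray in a row. Origin on the bench under the ledge's middle; x points from ledge to tray. Black-topped ledge: 70 mm high, x -62 to +54 mm, y +-80 mm. Lip: x 54 to 64 mm, top 82 mm above the bench; a tipping pail's front bottom edge bears on it. Tray: x 64 to 284 mm, y +-110 mm, walls 5 mm thick, 45 mm high, open above.
- ledge_spot (a point): Middle of the standing place on top of the ledge, 70 mm above the bench; axes as station. A pail centred here has 4 mm between its base and the lip; with its x along the station's x its foot grip overhangs the ledge's rear edge and is free underneath.
- tray_center (a point): Centre of the tray's floor, 5 mm above the bench; axes as station.
- mat: Green round mat fixed on the bench, 160 mm across, 4 mm thick, for empty pails; origin at the centre of its underside.
- mat_top (a point): Centre of the top of the green mat, 4 mm above the bench.
- motor0_center (a point): Small geared motor with a yellow gearbox and a steel can, 60 mm long (its x), 19 mm wide and high (66 mm over the shaft stubs); the point is its centre. It starts lying in the pail and slides out over the rim once the pail is tipped well past level (about 1.95 rad of tilt empties it; pail and motors are smooth).
- motor1_center (a point): Small geared motor with a red gearbox and a steel can, 60 mm long (its x), 19 mm wide and high (66 mm over the shaft stubs); the point is its centre. It starts lying in the pail and slides out over the rim once the pail is tipped well past level (about 1.95 rad of tilt empties it; pail and motors are smooth).
- motor2_center (a point): Small geared motor with a blue gearbox and a steel can, 60 mm long (its x), 19 mm wide and high (66 mm over the shaft stubs); the point is its centre. It starts lying in the pail and slides out over the rim once the pail is tipped well past level (about 1.95 rad of tilt empties it; pail and motors are smooth).
- phone: Bystander, not to be disturbed: black phone, 150 x 72 x 9 mm, lying flat; origin in the middle of its underside.
- spool: Bystander, not to be disturbed: spool of bare metal, 62 mm across, 45 mm high, standing on end; origin in the middle of its underside.
- battery: Bystander, not to be disturbed: black battery holder with three cells, 110 x 62 x 26 mm, lying flat; origin in the middle of its underside.
- tape: Bystander, not to be disturbed: black roll of tape, 68 mm across, 20 mm high, lying flat; origin in the middle of its underside.
Things that resemble listed ones, but are neither listed nor needed, are in the scene too. There is more than one size of the pail; the job needs the largest.

How it is judged:
By the outcome, as a careful person would: the job done as asked, in the order asked, and still so for the second after the job is handed in, with the robot touching nothing.
It also fails if it takes over 72 s, if anything falls off the work surface, if the arm or the gripper's body presses on something with over 40 N, if the wrist force passes 120 N, or if a joint passes its speed limit or range.

## Working session

There is one attempt and no reset: what is moved stays moved. The work goes in short steps, Python scripts to look and compute and a tool call to move; the robot and the scene stay as the last step left them, time stands still between calls to the robot, and variables do not carry over. Pictures are saved under pics/ and viewed, and the job is handed in when it is done.

Besides the shell and the picture viewer there is one more tool, called as name([rows], argument=value, ...), one row to a line, values as JSON. carry_out: Moves the arm, as the interface text tells. Shift numbers are shares of 200 mm and turn numbers shares of pi/2 rad, none past 1 either way. Its arguments: {"type":"object","properties":{"targets":{"type":"array"},"jaw":{"type":"number"}},"required":["targets"]}

```bash
ls; mkdir -p pics; python3 - <<'E'
from rig import bot
import cv2
print(bot.read_state())
for n in("scene","top"):
    cv2.imwrite(f"pics/{n}0.png",bot.capture(n)); i=bot.camera_info(n); print(n,i)
E
```

```text
pics
{'time_s': 0.0, 'joint_positions': array([ 6.06491088e+01,  3.02773798e+01,  8.21557273e+01, -1.12958353e-03,
        6.76888913e+01, -1.02279650e+01]), 'qvel': array([ 0.08192162,  0.04478592, -0.08911016, -0.04302097, -0.01196751,
        0.04362579]), 'tau': array([-3.53522619e-04, -4.40043819e+01, -1.76588559e+01,  6.33081933e-02,
        5.83057653e-02, -1.45943736e-04]), 'position': array([0.20439039, 0.58991002, 0.24059226]), 'tcp_rot': array([[-9.44820177e-01,  3.27587815e-01, -1.02777965e-03],
       [ 3.27589229e-01,  9.44818405e-01, -1.86488664e-03],
       [ 3.60150989e-04, -2.09867207e-03, -9.99997733e-01]]), 'force': array([-0.82776685,  1.09841804, -0.57416338]), 'moment': array([-0.05797993,  0.03682345, -0.01301545]), 'opening': 0.99583237846089}
scene {'camera_matrix': array([[418.97038318,   0.        , 325.94299122],
       [  0.        , 418.97038318, 196.0018447 ],
       [  0.        ,   0.        ,   1.        ]]), 'view': array([[ 0.41432929,  0.90987449, -0.0214396 , -0.23237079],
       [ 0.62520655, -0.30166105, -0.71980371, -0.24081882],
       [-0.66139852,  0.28483158, -0.6938465 ,  1.99430639],
       [ 0.        ,  0.        ,  0.        ,  1.        ]])}
top {'camera_matrix': array([[435.35234406,   0.        , 323.66798067],
       [  0.        , 435.35234406, 198.76023165],
       [  0.        ,   0.        ,   1.        ]]), 'view': array([[-0.01727949, -0.99980128, -0.00994128,  0.00898467],
       [-0.98271202,  0.01881551, -0.18418215,  0.58830399],
       [ 0.1843326 ,  0.00658685, -0.98284185,  1.20360748],
       [ 0.        ,  0.        ,  0.        ,  1.        ]])}
```

View pics/scene0.png

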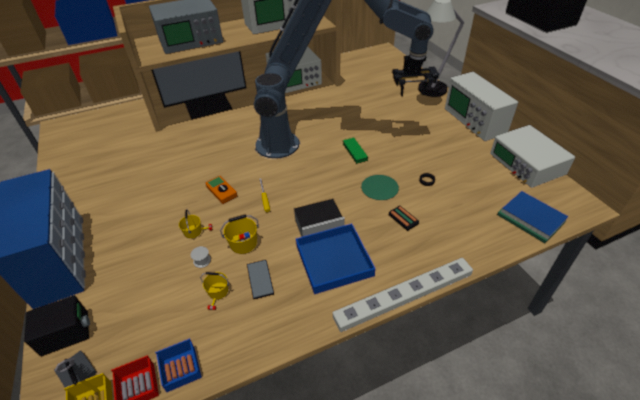

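View pics/top0.png

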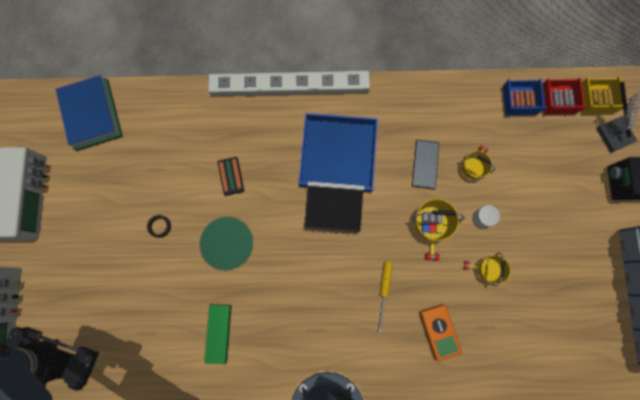

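The top view shows three yellow pails, at (435,220), (476,165) and (492,269). The one at (435,220) is the largest and holds the motors. I'll enlarge it to confirm.

```bash
python3 - <<'E'
import cv2
t=cv2.imread("pics/top0.png"); s=cv2.imread("pics/scene0.png")
def crop(im,x0,y0,x1,y1,k,n): cv2.imwrite(n,cv2.resize(im[y0:y1,x0:x1],None,fx=k,fy=k,interpolation=cv2.INTER_CUBIC))
crop(t,400,190,500,270,8,"pics/c1.png")
crop(s,180,190,300,280,6,"pics/c2.png")
crop(t,290,105,390,240,4,"pics/c3.png")
E
```

```text
(no output)
```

View pics/c1.png

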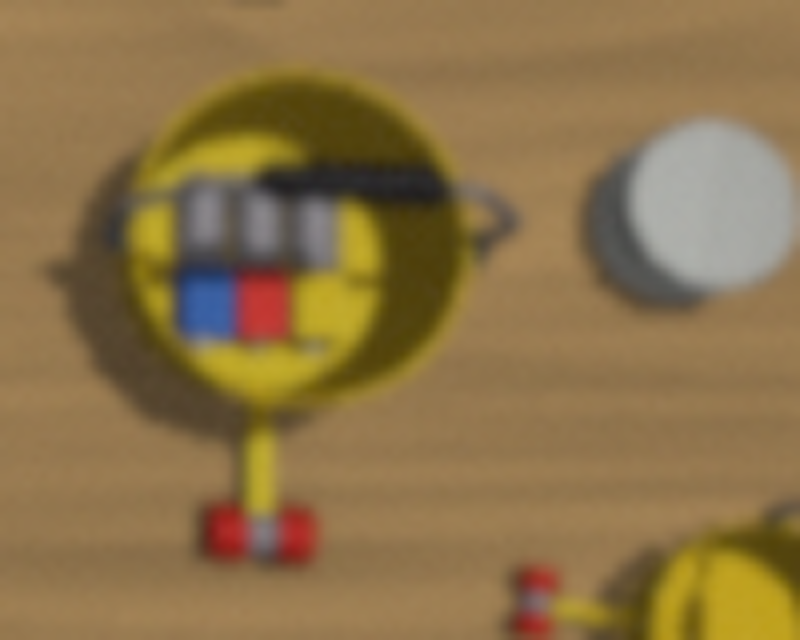

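View pics/c2.png

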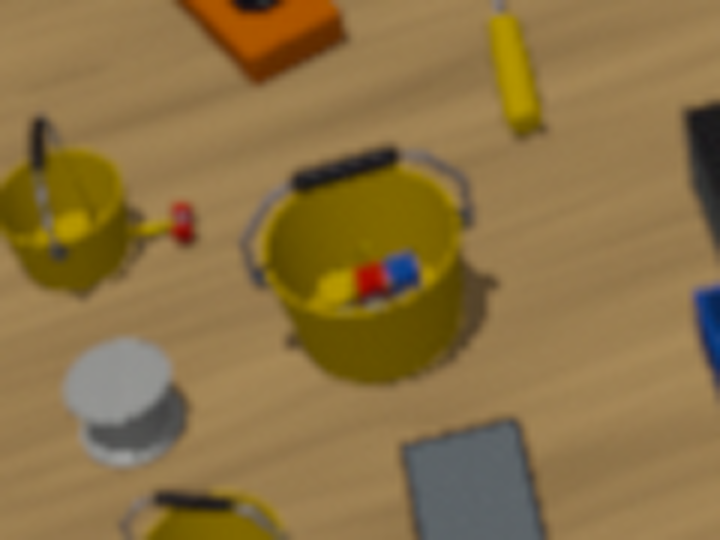

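View pics/c3.png

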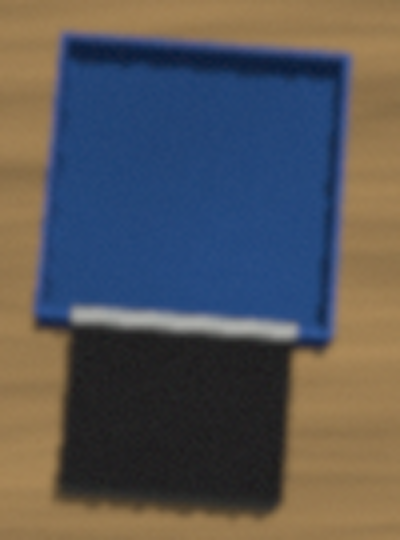

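```bash
cat > h.py <<'E'
import numpy as np, cv2
from rig import bot
def P(n):
    i=bot.camera_info(n); return i["camera_matrix"],i["view"]
def onz(n,u,v,z):
    K,V=P(n); R=V[:3,:3];t=V[:3,3]; c=-R.T@t; d=R.T@np.linalg.solve(K,[u,v,1.]); return c+d*(z-c[2])/d[2]
def proj(n,X):
    K,V=P(n); p=K@(V[:3,:3]@np.asarray(X,float)+V[:3,3]); return p[:2]/p[2]
def tri(a,b):
    K,V=P("top");A=K@V[:3];K,V=P("scene");B=K@V[:3]
    x=cv2.triangulatePoints(A,B,np.array(a,float).reshape(2,1),np.array(b,float).reshape(2,1)).ravel(); return x[:3]/x[3]
E
python3 - <<'E'
from h import *
np.set_printoptions(precision=4,suppress=True)
c1=lambda x,y:(400+x/8-.44,190+y/8-.44); c3=lambda x,y:(290+x/4-.4,105+y/4-.4); c2=lambda x,y:(180+x/6-.4,190+y/6-.4)
for p in [(205,532),(261,534),(317,535)]: print("foot",onz("top",*c1(*p),.014))
print("mouth",onz("top",*c1(300,238),.08), "L",onz("top",*c1(130,240),.08),"R",onz("top",*c1(470,240),.08))
print("mouth scene",onz("scene",*c2(362,238),.08))
for a,b in [((258,180),(398,155)),((447,190),(296,182)),((352,184),(348,168))]: print("bail",tri(c1(*a),c2(*b)))
for p,z in [((72,307),.082),((298,325),.082),((60,495),.07),((278,512),.07),((65,34),.045),((350,55),.045),((37,322),.045),((332,342),.045)]: print("st",p,onz("top",*c3(*p),z))
t=cv2.imread("pics/top0.png");h=cv2.cvtColor(t,cv2.COLOR_BGR2HSV)
m=cv2.inRange(h,(70,80,40),(95,255,255)); m[:200]=0;m[290:]=0;m[:,:190]=0;m[:,270:]=0
M=cv2.moments(m,True);u,v=M['m10']/M['m00'],M['m01']/M['m00'];print("mat",u,v,onz("top",u,v,.004),M['m00'])
m=cv2.inRange(cv2.cvtColor(cv2.imread("pics/scene0.png"),cv2.COLOR_BGR2HSV),(70,80,40),(95,255,255)); m[:170]=0;m[203:]=0;m[:,:355]=0;m[:,405:]=0
M=cv2.moments(m,True);u,v=M['m10']/M['m00'],M['m01']/M['m00'];print("mat",u,v,onz("scene",u,v,.004),M['m00'])
E
```

```text
foot [ 0.4209 -0.2936  0.014 ]
foot [ 0.4198 -0.3138  0.014 ]
foot [ 0.4191 -0.3341  0.014 ]
mouth [ 0.519  -0.3182  0.08  ] L [ 0.5194 -0.2588  0.08  ] R [ 0.5172 -0.3775  0.08  ]
mouth scene [ 0.5155 -0.3176  0.08  ]
bail [ 0.529  -0.2876  0.1515]
bail [ 0.5246 -0.3481  0.1527]
bail [ 0.5271 -0.3175  0.1526]
st (72, 307) [0.6346 0.043  0.082 ]
st (298, 325) [ 0.6183 -0.1173  0.082 ]
st (60, 495) [0.5016 0.0534 0.07  ]
st (278, 512) [ 0.4868 -0.0998  0.07  ]
st (65, 34) [0.8549 0.0477 0.045 ]
st (350, 55) [ 0.8336 -0.1669  0.045 ]
st (37, 322) [0.6323 0.0704 0.045 ]
st (332, 342) [ 0.6132 -0.145   0.045 ]
mat 225.98615232443126 243.16320474777447 [0.4698 0.2899 0.004 ] 2022.0
mat 379.57377049180326 186.94485842026825 [0.4688 0.2902 0.004 ] 671.0
```

The crop confirms that the middle pail is the largest and holds the three motors. Its foot grip points toward the robot (about 432.6,256.8) and the bail leans slightly in +x. All measured points fit the given sizes. Next I'll write a planning helper and start the approach.

```bash
cat >> h.py <<'E'
from scipy.spatial.transform import Rotation as Ro, Slerp
np.set_printoptions(precision=4,suppress=True)
PAIL=np.array([.519,-.318]); PY=np.radians(-2.4)
ST=np.array([.5615,-.031]); SY=np.radians(-5.75); MAT=np.array([.4693,.290])
def ori(yaw,pitch=0,az=None):
    """tool y horizontal at yaw; tool z down, pitched forward by pitch toward horizontal dir yaw-90"""
    y=np.array([np.cos(yaw),np.sin(yaw),0]); f=np.array([np.sin(yaw),-np.cos(yaw),0])
    z=np.sin(pitch)*f+np.array([0,0,-np.cos(pitch)]); return np.column_stack([np.cross(y,z),y,z])
def st2w(x,y,z):
    c,s=np.cos(SY),np.sin(SY); return np.array([ST[0]+c*x-s*y,ST[1]+s*x+c*y,z])
def rows(p,R,s=None):
    s=s or bot.read_state(); p0=s["position"];R0=s["tcp_rot"]
    d=R0.T@(np.asarray(p)-p0)/.2; r=Ro.from_matrix(R0.T@R).as_rotvec()/(np.pi/2); return np.r_[d,r]
def show(p,R,n=1):
    s=bot.read_state(); p0=s["position"];R0=Ro.from_matrix(s["tcp_rot"])
    sl=Slerp([0,1],Ro.concatenate([R0,Ro.from_matrix(R)]))
    for k in range(1,n+1):
        a=k/n; a=a*a*(3-2*a) if n>3 else a
        print(np.round(rows(p0+a*(np.asarray(p)-p0),sl(a).as_matrix(),s),3).tolist(),end=",\n")
def st():
    s=bot.read_state(); print(round(s["time_s"],2),"q",s["joint_positions"].round(2),"p",s["position"],"F",s["force"].round(1),"op",round(s["opening"],3))
    print(s["tcp_rot"].round(3).tolist())
    with open("log.txt","a") as f: f.write(repr([s["joint_positions"].tolist(),s["position"].tolist(),s["tcp_rot"].tolist()])+"\n")
    return s
E
python3 - <<'E'
from h import *
st()
R=ori(PY)
for p in [(.35,.45,.26),(.50,.28,.26),(.56,.1,.26),(.56,-.12,.26),(.528,-.318,.26)]: print(rows(p,R))
E
```

```text
0.1 q [ 60.65  30.27  82.15  -0.    67.69 -10.23] p [0.2045 0.59   0.2407] F [ 0.5 -0.5  0.2] op 1.002
[[-0.945, 0.328, -0.001], [0.328, 0.945, -0.002], [0.0, -0.002, -1.0]]
[-0.9168 -0.423  -0.096  -0.0012  0.0006  0.8142]
[-1.9039 -0.9804 -0.0953 -0.0012  0.0006  0.8142]
[-2.4822 -1.7324 -0.0941 -0.0012  0.0006  0.8142]
[-2.8426 -2.7717 -0.0922 -0.0012  0.0006  0.8142]
[-3.0157 -3.7595 -0.0904 -0.0012  0.0006  0.8142]
```

carry_out([
  [-0.15,-0.07,-0.03,0,0,0.11],
  [-0.38,-0.18,-0.06,0,0,0.22],
  [-0.62,-0.3,-0.1,0,0,0.33],
  [-0.84,-0.4,-0.1,0,0,0.44],
  [-1,-0.5,-0.1,0,0,0.55],
  [-1,-0.65,-0.1,0,0,0.66],
  [-1,-0.8,-0.1,0,0,0.77],
  [-1,-0.9,-0.1,0,0,0.814],
], jaw=1)

```text
time_s: 1.1
position: [0.3336, 0.3529, 0.2605]
tcp_rot: [[0.045, 0.999, -0.002], [0.999, -0.045, -0.003], [-0.003, -0.002, -1.0]]
force: [0.7, 0.1, -0.1]
opening: 1.002
```

```bash
python3 - <<'E'
from h import *
st()
R=ori(PY)
for p in [(.52,.2,.26),(.56,.1,.26),(.56,-.12,.26),(.528,-.318,.26)]: print(rows(p,R))
E
```

```text
1.1 q [ 33.43  18.13 100.15  -0.07  61.93  36.05] p [0.3336 0.3529 0.2605] F [ 0.7  0.1 -0.1] op 1.002
[[0.045, 0.999, -0.002], [0.999, -0.045, -0.003], [-0.003, -0.002, -1.0]]
[-0.7214  0.9656  0.0024 -0.0015  0.0018 -0.0021]
[-1.2118  1.188   0.0034 -0.0015  0.0018 -0.0021]
[-2.3107  1.2377  0.0064 -0.0015  0.0018 -0.0021]
[-3.3069  1.1226  0.0096 -0.0015  0.0018 -0.0021]
```

carry_out([
  [-0.1,0.13,0,0,0,0],
  [-0.3,0.38,0,0,0,0],
  [-0.5,0.63,0,0,0,0],
  [-0.72,0.85,0,0,0,0],
  [-1,0.97,0,0,0,0],
])

```text
time_s: 1.72
position: [0.5202, 0.1437, 0.2603]
tcp_rot: [[0.045, 0.999, -0.001], [0.999, -0.045, -0.003], [-0.003, -0.001, -1.0]]
force: [0.2, 0.8, 1.0]
opening: 0.997
```

carry_out([
  [-0.25,0.05,0,0,0,0],
  [-0.55,0.1,0,0,0,0],
  [-0.85,0.15,0,0,0,0],
  [-1,0.18,0,0,0,0],
])

```text
time_s: 2.22
position: [0.5472, -0.0608, 0.2605]
tcp_rot: [[0.048, 0.999, -0.001], [0.999, -0.048, -0.003], [-0.003, -0.001, -1.0]]
force: [-1.1, 0.9, -0.2]
opening: 1.003
```

```bash
python3 - <<'E'
from h import *
st()
R=ori(PY)
for p in [(.56,-.12,.26),(.528,-.318,.22)]: print(rows(p,R))
E
```

```text
2.23 q [-17.88  23.21  91.55  -0.2   65.26 -15.05] p [ 0.5472 -0.0608  0.2605] F [-1.1  0.9 -0.2] op 1.003
[[0.048, 0.999, -0.001], [0.999, -0.048, -0.003], [-0.003, -0.001, -1.0]]
[-0.2925  0.0779  0.0031 -0.0008  0.0018 -0.0038]
[-1.2885 -0.0343  0.2062 -0.0008  0.0018 -0.0038]
```

carry_out([
  [-0.15,0.02,0,0,0,0],
  [-0.4,0.04,0,0,0,0],
  [-0.7,0.04,0,0,0,0],
  [-0.95,0.02,0,0,0,0],
  [-1,0,0.05,0,0,0],
])

```text
time_s: 2.85
position: [0.5377, -0.2644, 0.2511]
tcp_rot: [[0.052, 0.999, 0.0], [0.999, -0.052, -0.005], [-0.005, 0.001, -1.0]]
force: [-0.5, 0.5, 0.6]
opening: 1.001
```

```bash
python3 - <<'E'
from h import *
st()
R=ori(PY)
for p in [(.528,-.318,.22),(.528,-.318,.149)]: print(rows(p,R))
E
```

```text
2.85 q [-36.75  27.55  85.42  -0.23  66.84 -33.7 ] p [ 0.5377 -0.2644  0.2511] F [-0.5  0.5  0.6] op 1.001
[[0.052, 0.999, 0.0], [0.999, -0.052, -0.005], [-0.005, 0.001, -1.0]]
[-0.2696 -0.0347  0.1569  0.0004  0.0031 -0.0063]
[-0.2679 -0.0349  0.5119  0.0004  0.0031 -0.0063]
```

carry_out([
  [-0.15,-0.02,0.08,0,0.003,-0.006],
  [-0.268,-0.035,0.18,0,0.003,-0.006],
  [-0.268,-0.035,0.3,0,0.003,-0.006],
  [-0.268,-0.035,0.4,0,0.003,-0.006],
  [-0.268,-0.035,0.47,0,0.003,-0.006],
  [-0.268,-0.035,0.51,0,0.003,-0.006],
  [-0.268,-0.035,0.51,0,0.003,-0.006],
])

```text
time_s: 3.72
position: [0.5279, -0.3176, 0.1488]
tcp_rot: [[0.042, 0.999, -0.0], [0.999, -0.042, 0.001], [0.001, -0.0, -1.0]]
force: [0.0, 0.3, 0.3]
opening: 0.999
```

```bash
python3 - <<'E'
from h import *
st()
for n in("scene","top"): cv2.imwrite(f"pics/{n}1.png",bot.capture(n))
t=cv2.imread("pics/top1.png"); s=cv2.imread("pics/scene1.png")
a=cv2.resize(t[180:280,390:510],None,fx=6,fy=6,interpolation=cv2.INTER_CUBIC);cv2.imwrite("pics/c4.png",a)
a=cv2.resize(s[170:270,180:300],None,fx=6,fy=6,interpolation=cv2.INTER_CUBIC);cv2.imwrite("pics/c5.png",a)
E
```

```text
3.73 q [-41.42  36.05  88.1    0.03  55.88 -39.03] p [ 0.5279 -0.3176  0.1488] F [0.  0.3 0.3] op 0.999
[[0.042, 0.999, -0.0], [0.999, -0.042, 0.001], [0.001, -0.0, -1.0]]
```

View pics/c4.png

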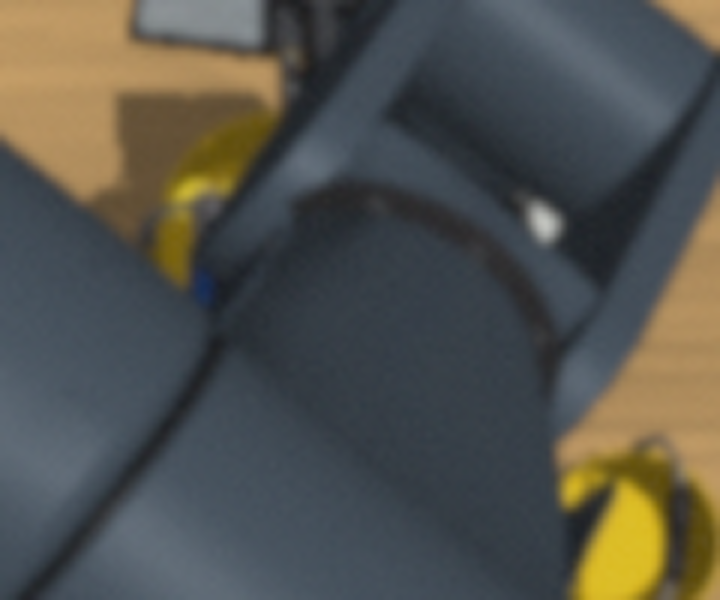

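View pics/c5.png

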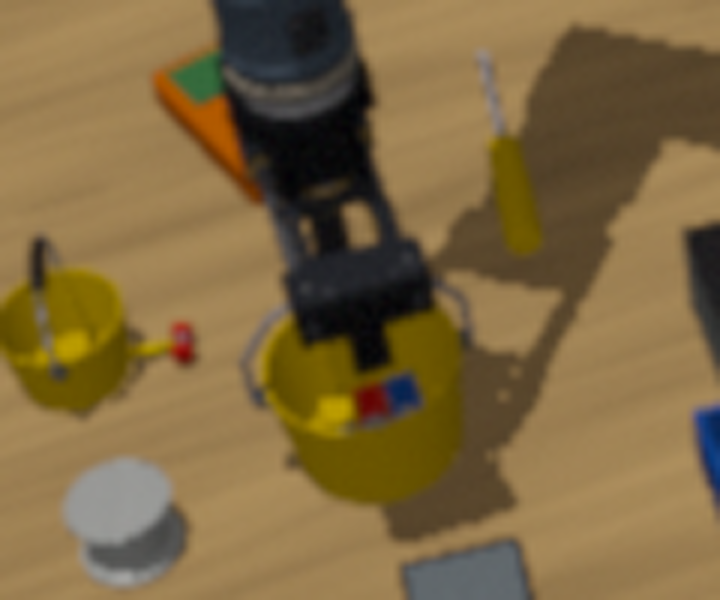

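The scene view shows the jaws straddling the bail grip at about (360,270) in the crop, with the pail undisturbed. I'll close the jaws.

carry_out([
  [0,0,0,0,0,0],
  [0,0,0,0,0,0],
  [0,0,0,0,0,0],
  [0,0,0,0,0,0],
  [0,0,0,0,0,0],
  [0,0,0,0,0,0],
], jaw=-1)

```text
time_s: 4.58
position: [0.5284, -0.3181, 0.1499]
tcp_rot: [[0.042, 0.999, 0.001], [0.999, -0.042, -0.001], [-0.001, 0.001, -1.0]]
force: [-0.6, 0.4, 0.4]
opening: 0.398
```

```bash
python3 - <<'E'
from h import *
st()
print(rows((.5205,-.3178,.155),ori(PY)))
print(rows((.5205,-.3178,.26),ori(PY)))
E
```

```text
4.58 q [-41.43  35.97  88.05   0.02  55.89 -39.03] p [ 0.5284 -0.3181  0.1499] F [-0.6  0.4  0.4] op 0.398
[[0.042, 0.999, 0.001], [0.999, -0.042, -0.001], [-0.001, 0.001, -1.0]]
[-0.     -0.0394 -0.0257  0.0009  0.0005 -0.0001]
[-0.0004 -0.0387 -0.5507  0.0009  0.0005 -0.0001]
```

carry_out([
  [0,0,0,0,0,0],
  [0,0,0,0,0,0],
  [0,0,0,0,0,0],
  [0,0,0,0,0,0],
  [0,0,0,0,0,0],
])

```text
time_s: 5.2
position: [0.5284, -0.3181, 0.1498]
tcp_rot: [[0.042, 0.999, 0.001], [0.999, -0.042, -0.001], [-0.001, 0.001, -1.0]]
force: [0.5, -1.0, -0.7]
opening: 0.149
```

carry_out([
  [0,-0.02,0,0,0,0],
  [0,-0.039,-0.005,0,0,0],
  [0,-0.039,-0.03,0,0,0],
  [0,-0.039,-0.06,0,0,0],
  [0,-0.039,-0.12,0,0,0],
  [0,-0.039,-0.22,0,0,0],
  [0,-0.039,-0.34,0,0,0],
  [0,-0.039,-0.45,0,0,0],
  [0,-0.039,-0.54,0,0,0],
  [0,-0.039,-0.6,0,0,0],
])

```text
time_s: 6.45
position: [0.5206, -0.3178, 0.2715]
tcp_rot: [[0.042, 0.999, 0.003], [0.999, -0.042, -0.002], [-0.002, 0.003, -1.0]]
force: [0.4, 0.8, -5.8]
opening: 0.148
```

```bash
python3 - <<'E'
from h import *
st()
for n in("scene","top"): cv2.imwrite(f"pics/{n}2.png",bot.capture(n))
s=cv2.imread("pics/scene2.png")
a=cv2.resize(s[150:270,180:300],None,fx=5,fy=5,interpolation=cv2.INTER_CUBIC);cv2.imwrite("pics/c6.png",a)
R=ori(SY)
for p in [(.53,-.17,.29),st2w(0,0,.27),st2w(0,0,.218)]: print(rows(p,R))
E
```

```text
6.45 q [-41.9   27.16  82.52   0.02  70.13 -39.5 ] p [ 0.5206 -0.3178  0.2715] F [ 0.4  0.8 -5.8] op 0.148
[[0.042, 0.999, 0.003], [0.999, -0.042, -0.002], [-0.002, 0.003, -1.0]]
[ 0.7418  0.0139 -0.0934  0.0027  0.0017  0.0371]
[1.4431 0.1416 0.0051 0.0027 0.0017 0.0371]
[1.4438 0.1406 0.2651 0.0027 0.0017 0.0371]
```

View pics/c6.png

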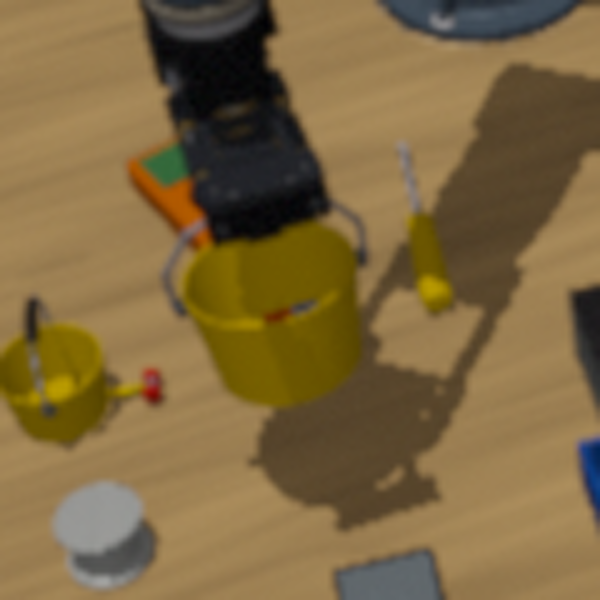

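View pics/top2.png

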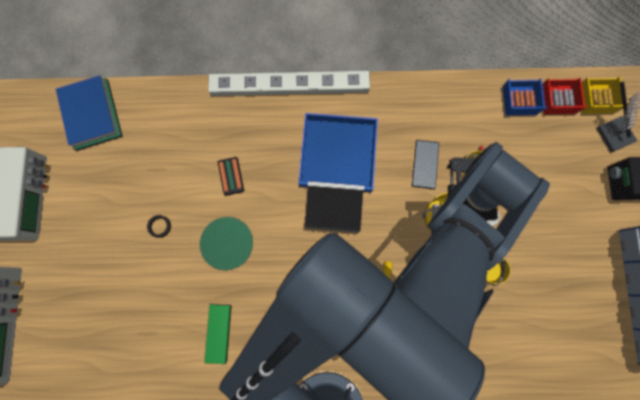

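carry_out([
  [0.01,0,0,0,0,0],
  [0.04,0,0,0,0,0.002],
  [0.09,0,0,0,0,0.005],
  [0.17,0.01,0,0,0,0.01],
  [0.27,0.02,0,0,0,0.014],
  [0.38,0.03,0,0,0,0.018],
  [0.5,0.04,0,0,0,0.022],
  [0.61,0.05,0,0,0,0.026],
  [0.72,0.06,0,0,0,0.03],
  [0.81,0.07,0,0,0,0.033],
  [0.88,0.08,0,0,0,0.037],
  [0.93,0.09,0,0,0,0.037],
  [0.97,0.09,0,0,0,0.037],
  [0.99,0.095,0,0,0,0.037],
  [1,0.1,0,0,0,0.037],
])

```text
time_s: 8.43
position: [0.5495, -0.1194, 0.2712]
tcp_rot: [[0.1, 0.995, 0.004], [0.995, -0.1, -0.003], [-0.003, 0.004, -1.0]]
force: [-0.2, -0.3, -5.0]
opening: 0.147
```

```bash
python3 - <<'E'
from h import *
st()
R=ori(SY)
for p in [st2w(0,0,.27),st2w(0,0,.218)]: print(rows(p,R))
E
```

```text
8.43 q [-23.6   23.31  89.41  -0.09  66.99 -17.81] p [ 0.5495 -0.1194  0.2712] F [-0.2 -0.3 -5. ] op 0.147
[[0.1, 0.995, 0.004], [0.995, -0.1, -0.003], [-0.003, 0.004, -1.0]]
[ 0.4457  0.0155  0.0048  0.0028  0.0019 -0.0001]
[ 0.4464  0.0143  0.2648  0.0028  0.0019 -0.0001]
```

carry_out([
  [0.01,0,0,0,0,0],
  [0.04,0,0,0,0,0],
  [0.09,0,0,0,0,0],
  [0.15,0.005,0,0,0,0],
  [0.22,0.01,0,0,0,0],
  [0.29,0.01,0,0,0,0],
  [0.35,0.01,0,0,0,0],
  [0.4,0.015,0,0,0,0],
  [0.43,0.015,0,0,0,0],
  [0.445,0.015,0,0,0,0],
  [0.445,0.015,0,0,0,0],
  [0.445,0.015,0,0,0,0],
])

```text
time_s: 9.93
position: [0.5614, -0.0315, 0.2709]
tcp_rot: [[0.101, 0.995, 0.004], [0.995, -0.101, -0.004], [-0.003, 0.004, -1.0]]
force: [-0.0, -0.8, -5.5]
opening: 0.148
```

```bash
python3 - <<'E'
from h import *
st()
for n in("scene","top"): cv2.imwrite(f"pics/{n}3.png",bot.capture(n))
s=cv2.imread("pics/scene3.png")
a=cv2.resize(s[140:300,260:400],None,fx=5,fy=3.75*4/3,interpolation=cv2.INTER_CUBIC)[:600+200];cv2.imwrite("pics/c7.png",cv2.resize(a,None,fx=.75,fy=.75))
t=cv2.imread("pics/top3.png");cv2.imwrite("pics/c8.png",cv2.resize(t[100:260,270:400],None,fx=3.75,fy=3.75,interpolation=cv2.INTER_CUBIC))
R=ori(SY)
E
```

```text
9.93 q [-14.52  23.33  89.42  -0.16  66.98  -8.68] p [ 0.5614 -0.0315  0.2709] F [-0.  -0.8 -5.5] op 0.148
[[0.101, 0.995, 0.004], [0.995, -0.101, -0.004], [-0.003, 0.004, -1.0]]
```

View pics/c7.png

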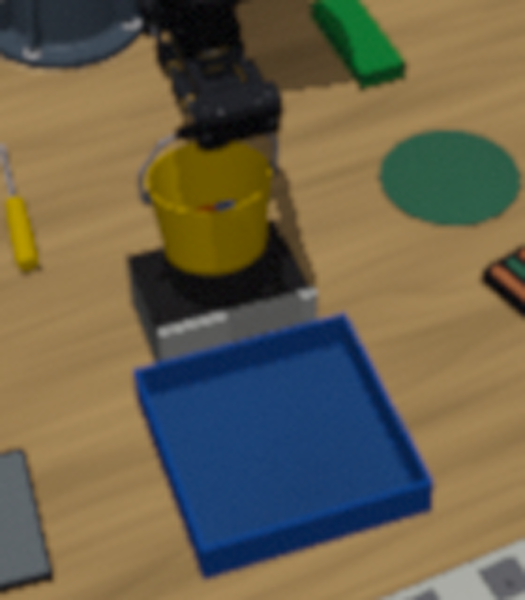

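View pics/c8.png

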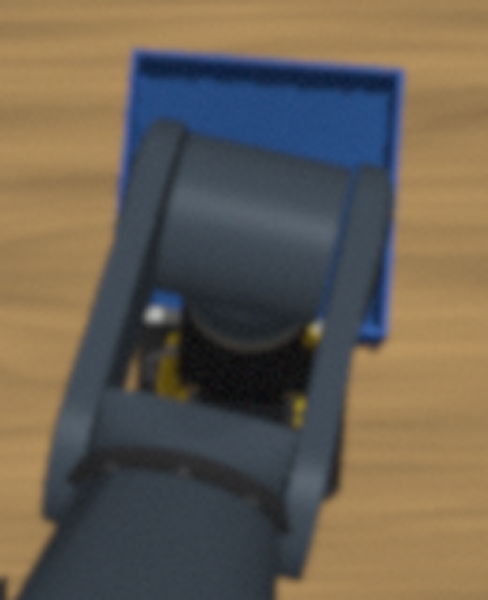

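```bash
cat >> h.py <<'E'
def overlay(n,im,p,yaw,pitch,col=(255,0,255),k=4,win=None):
    """p: centre of underside; draws rim, base, foot"""
    R=Ro.from_euler('zy',[yaw,pitch]).as_matrix(); x0,y0,x1,y1=win
    a=cv2.resize(im[y0:y1,x0:x1],None,fx=k,fy=k,interpolation=cv2.INTER_CUBIC) if im.shape[0]==400 else im
    T=np.linspace(0,2*np.pi,60)
    def pl(X):
        q=np.array([proj(n,p+R@np.array(x)) for x in X]); q=((q+.5-[x0,y0])*k-.5); cv2.polylines(a,[np.round(q*8).astype(np.int32)],False,col,1,cv2.LINE_AA,3)
    pl([(.06*np.cos(t),.06*np.sin(t),.08) for t in T]); pl([(.05*np.cos(t),.05*np.sin(t),0) for t in T])
    pl([(-.1,-.019,.014),(-.1,.019,.014)]); pl([(-.05,0,.01),(-.1,0,.014)])
    return a
def stover(n,a,k,win,col=(0,255,255)):
    x0,y0,x1,y1=win
    for L in [[(-.062,-.08,.07),(-.062,.08,.07),(.054,.08,.07),(.054,-.08,.07),(-.062,-.08,.07)],[(.054,-.08,.082),(.054,.08,.082),(.064,.08,.082),(.064,-.08,.082),(.054,-.08,.082)],[(.064,-.11,.045),(.064,.11,.045),(.284,.11,.045),(.284,-.11,.045),(.064,-.11,.045)]]:
        q=np.array([proj(n,st2w(*x)) for x in L]); q=((q+.5-[x0,y0])*k-.5); cv2.polylines(a,[np.round(q*8).astype(np.int32)],False,col,1,cv2.LINE_AA,3)
    return a
E
python3 - <<'E'
from h import *
w=(280,150,380,270); im=cv2.imread("pics/scene3.png")
a=overlay("scene",im,np.r_[st2w(0,0,0)[:2],.2709-.148],SY,0.0,win=w,k=6)
a=stover("scene",a,6,w); cv2.imwrite("pics/o1.png",a)
w=(290,105,390,240)
a=stover("top",cv2.resize(cv2.imread("pics/top0.png")[105:240,290:390],None,fx=4,fy=4,interpolation=cv2.INTER_CUBIC),4,w); cv2.imwrite("pics/o2.png",a)
E
```

```text
(no output)
```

View pics/o1.png

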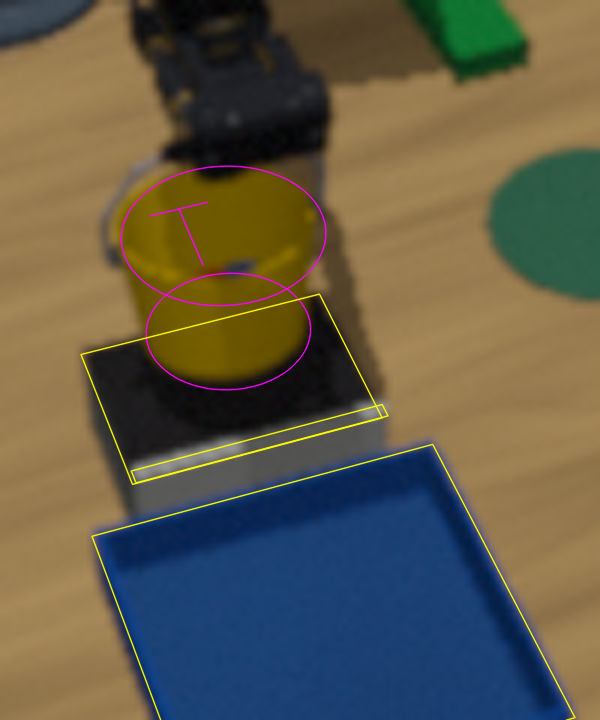

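View pics/o2.png

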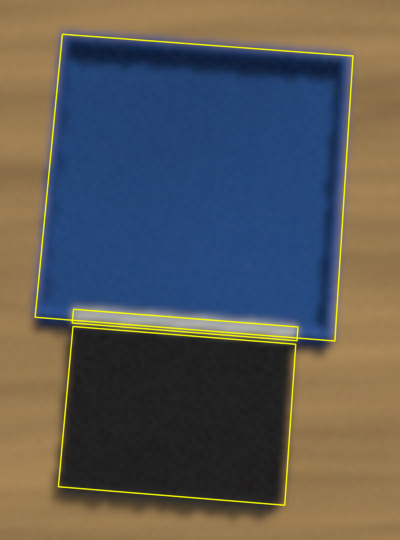

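```bash
python3 - <<'E'
from h import *
w=(280,150,380,250); im=cv2.imread("pics/scene3.png")
out=[]
for pitch,lean in [(-.12,0),(-.2,0),(-.12,.12),(-.2,.12)]:
    tcp=np.array([.5614,-.0315,.2709]); ux=np.array([np.cos(SY),np.sin(SY),0])
    h=tcp-.078*(np.sin(lean)*ux+np.array([0,0,np.cos(lean)]))
    R=Ro.from_euler('zy',[SY,pitch]).as_matrix(); p=h-R@[0,0,.07]
    a=overlay("scene",im,p,SY,pitch,win=w,k=4); cv2.putText(a,f"{pitch} {lean} dx{(p-tcp)@ux*1000:.0f} z{p[2]*1000:.0f}",(5,390),0,.6,(255,255,255),1); out.append(a)
cv2.imwrite("pics/o3.png",cv2.resize(np.vstack([np.hstack(out[:2]),np.hstack(out[2:])]),None,fx=.75,fy=.75))
E
```

```text
(no output)
```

View pics/o3.png

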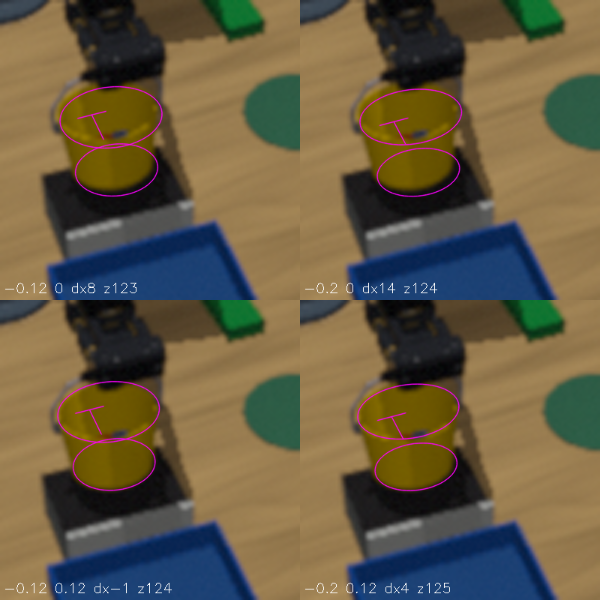

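carry_out([
  [0,-0.005,0.02,0,0,0],
  [0,-0.01,0.05,0,0,0],
  [0,-0.015,0.09,0,0,0],
  [0,-0.015,0.13,0,0,0],
  [0,-0.015,0.165,0,0,0],
  [0,-0.015,0.185,0,0,0],
  [0,-0.015,0.2,0,0,0],
  [0,-0.015,0.21,0,0,0],
  [0,-0.015,0.22,0,0,0],
  [0,-0.015,0.23,0,0,0],
  [0,-0.015,0.24,0,0,0],
  [0,-0.015,0.245,0,0,0],
  [0,-0.015,0.25,0,0,0],
  [0,-0.015,0.255,0,0,0],
  [0,-0.015,0.26,0,0,0],
])

```text
time_s: 11.9
position: [0.5593, -0.0316, 0.2198]
tcp_rot: [[0.101, 0.995, 0.006], [0.995, -0.101, -0.004], [-0.003, 0.006, -1.0]]
force: [1.3, 0.2, 3.6]
opening: 0.147
```

```bash
python3 - <<'E'
from h import *
s=st()
im=bot.capture("scene");cv2.imwrite("pics/scene4.png",im)
w=(280,150,380,250)
a=cv2.resize(im[150:250,280:380],None,fx=4,fy=4,interpolation=cv2.INTER_CUBIC)
b=overlay("scene",im,st2w(0,0,.07),SY,0,win=w,k=4);cv2.imwrite("pics/o4.png",np.hstack([a,b]))
E
```

```text
11.9 q [-14.59  26.66  93.08  -0.16  59.87  -8.72] p [ 0.5593 -0.0316  0.2198] F [1.3 0.2 3.6] op 0.147
[[0.101, 0.995, 0.006], [0.995, -0.101, -0.004], [-0.003, 0.006, -1.0]]
```

View pics/o4.png

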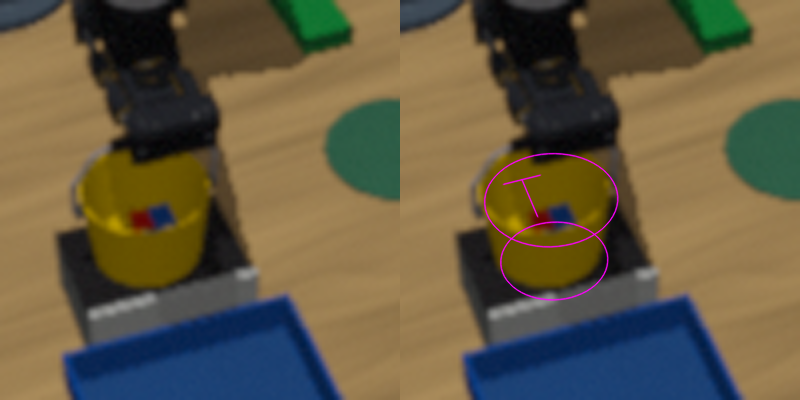

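```bash
python3 - <<'E'
from h import *
im=cv2.imread("pics/scene4.png")
w=(285,170,350,230);out=[]
for x,y,p in [(-.012,0,0),(-.015,0,0),(-.012,-.002,-.05),(-.018,-0.002,0)]:
    out.append(overlay("scene",im,st2w(x,y,.07),SY,p,win=w,k=6))
cv2.imwrite("pics/o5.png",np.vstack([np.hstack(out[:2]),np.hstack(out[2:])]))
E
```

```text
(no output)
```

View pics/o5.png

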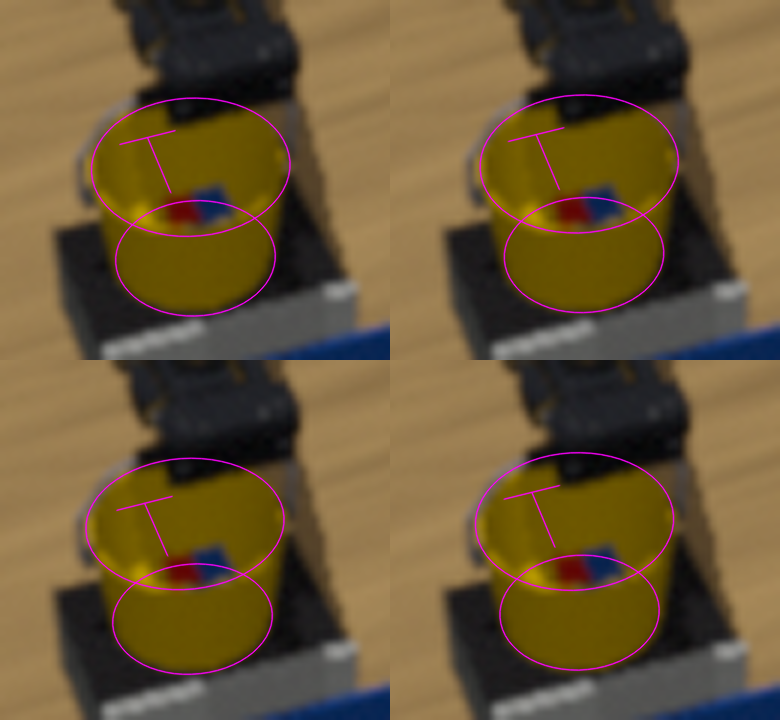

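carry_out([
  [0,0,-0.003,0,0,0],
  [0,0.005,-0.003,0,0,0],
  [0,0.015,-0.003,0,0,0],
  [0,0.025,-0.003,0,0,0],
  [0,0.035,-0.003,0,0,0],
  [0,0.045,-0.003,0,0,0],
  [0,0.055,-0.003,0,0,0],
  [0,0.06,-0.003,0,0,0],
  [0,0.06,-0.003,0,0,0],
])

```text
time_s: 13.08
position: [0.5715, -0.0328, 0.2205]
tcp_rot: [[0.101, 0.995, 0.006], [0.995, -0.101, -0.004], [-0.003, 0.007, -1.0]]
force: [0.0, 1.0, -3.3]
opening: 0.149
```

```bash
python3 - <<'E'
from h import *
s=st()
im=bot.capture("scene");cv2.imwrite("pics/scene5.png",im)
w=(285,170,350,230);out=[]
for x,y,p in [(-.012,-.002,0),(-.002,-0.002,0)]:
    out.append(overlay("scene",im,st2w(x,y,.07),SY,p,win=w,k=6))
cv2.imwrite("pics/o6.png",np.hstack(out))
E
```

```text
13.07 q [-14.4   27.5   91.33  -0.15  60.77  -8.53] p [ 0.5715 -0.0328  0.2205] F [ 0.   1.  -3.3] op 0.149
[[0.101, 0.995, 0.006], [0.995, -0.101, -0.004], [-0.003, 0.007, -1.0]]
```

View pics/o6.png

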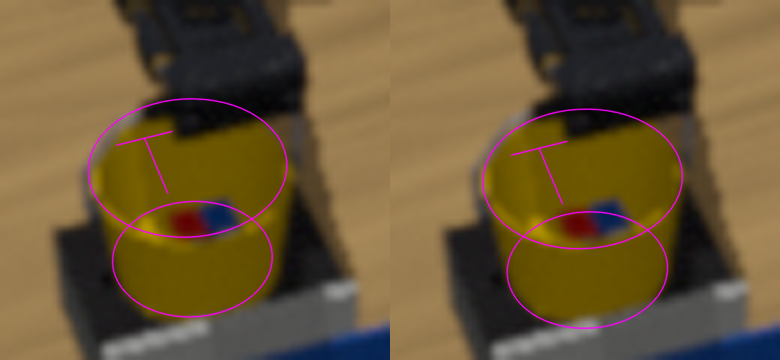

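The drag brought the pail to about x_s = -3 mm, level, standing against the lip. I'll ease it down and release.

carry_out([
  [0,0,0.003,0,0,0],
  [0,0,0.003,0,0,0],
])

```text
time_s: 13.38
position: [0.5718, -0.0329, 0.2202]
tcp_rot: [[0.101, 0.995, 0.007], [0.995, -0.101, -0.004], [-0.004, 0.008, -1.0]]
force: [0.4, 0.3, -4.4]
opening: 0.149
```

carry_out([
  [0,0,0,0,0,0],
  [0,0,0,0,0,0],
  [0,0,0,0,0,0],
  [0,0,0,0,0,0],
], jaw=0.1)

```text
time_s: 13.88
position: [0.5719, -0.0329, 0.2205]
tcp_rot: [[0.101, 0.995, 0.008], [0.995, -0.101, -0.004], [-0.004, 0.008, -1.0]]
force: [-0.5, -0.7, -0.3]
opening: 0.494
```

```bash
python3 - <<'E'
from h import *
s=st()
E
cat log.txt | wc -l
```

```text
13.88 q [-14.4   27.5   91.33  -0.15  60.67  -8.54] p [ 0.5719 -0.0329  0.2205] F [-0.5 -0.7 -0.3] op 0.494
[[0.101, 0.995, 0.008], [0.995, -0.101, -0.004], [-0.004, 0.008, -1.0]]
12
```

```bash
python3 - <<'E'
from h import *
from scipy.optimize import least_squares
D=[eval(l) for l in open("log.txt")]
q=np.radians([d[0] for d in D]);p=np.array([d[1] for d in D])
r=np.hypot(p[:,0],p[:,1]); off=r*np.sin(np.arctan2(p[:,1],p[:,0])-q[:,0]); print(off)
rho=np.sqrt(r**2-off**2)
def f(v):
    L2,L3x,L3z,a,h=v; b=q[:,1]+q[:,2]
    return np.r_[a+L2*np.sin(q[:,1])+L3x*np.sin(b)+L3z*np.cos(b)-rho, h+L2*np.cos(q[:,1])+L3x*np.cos(b)-L3z*np.sin(b)-p[:,2]]
s=least_squares(f,[.4,.4,0,0,0.1]);print(s.x,abs(s.fun).max()*1000)
E
```

```text
[0.111  0.1107 0.1101 0.11   0.1111 0.1111 0.1111 0.1106 0.1102 0.1103
 0.1103 0.1103]
[ 0.5885  0.3919  0.1146  0.0006 -0.0121] 1.7394755715246513
```

carry_out([
  [0,0,-0.05,0,0,0],
  [0,0,-0.15,0,0,0],
  [0,0,-0.3,0,0,0],
  [0,0,-0.42,0,0,0],
], jaw=1)

```text
time_s: 14.38
position: [0.5716, -0.0326, 0.3064]
tcp_rot: [[0.101, 0.995, 0.01], [0.995, -0.101, -0.005], [-0.004, 0.01, -1.0]]
force: [1.0, 0.1, 0.3]
opening: 0.915
```

```bash
python3 - <<'E'
from h import *
s=st()
for n in("scene","top"):
    im=bot.capture(n);cv2.imwrite(f"pics/{n}6.png",im)
im=cv2.imread("pics/scene6.png")
a=cv2.resize(im[120:270,240:390],None,fx=4,fy=4,interpolation=cv2.INTER_CUBIC);cv2.imwrite("pics/o7.png",a)
E
```

```text
14.38 q [-14.38  21.93  85.59  -0.14  71.87  -8.55] p [ 0.5716 -0.0326  0.3064] F [1.  0.1 0.3] op 0.915
[[0.101, 0.995, 0.01], [0.995, -0.101, -0.005], [-0.004, 0.01, -1.0]]
```

View pics/o7.png

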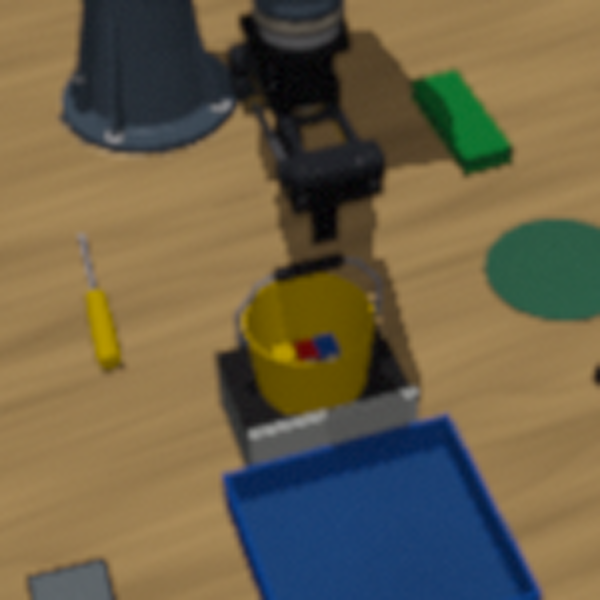

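```bash
python3 - <<'E'
from h import *
im=cv2.imread("pics/scene6.png");w=(290,165,350,225)
out=[overlay("scene",im,st2w(x,y,.07),SY,0,win=w,k=6) for x,y in [(-.002,-.002),(-.005,-.002)]]
t=cv2.imread("pics/top6.png");w=(280,140,400,250);b=cv2.resize(t[140:250,280:400],None,fx=3.27,fy=3.27,interpolation=cv2.INTER_CUBIC)[:360]
cv2.imwrite("pics/o8.png",np.hstack(out)); cv2.imwrite("pics/o9.png",b)
s=bot.read_state()
R=ori(SY+np.pi/2,np.radians(25))
for p in [st2w(-.145,-.002,.27)]: show(p,R,10)
E
```

```text
[-0.0, -0.022, 0.005, -0.006, -0.006, -0.028],
[-0.001, -0.082, 0.019, -0.022, -0.022, -0.102],
[-0.001, -0.17, 0.039, -0.046, -0.045, -0.212],
[-0.002, -0.277, 0.063, -0.075, -0.073, -0.346],
[-0.003, -0.393, 0.089, -0.106, -0.104, -0.492],
[-0.004, -0.51, 0.116, -0.138, -0.134, -0.637],
[-0.005, -0.617, 0.14, -0.166, -0.163, -0.771],
[-0.005, -0.705, 0.16, -0.19, -0.186, -0.881],
[-0.006, -0.765, 0.173, -0.206, -0.202, -0.956],
[-0.006, -0.787, 0.178, -0.212, -0.208, -0.984],
```

View pics/o8.png

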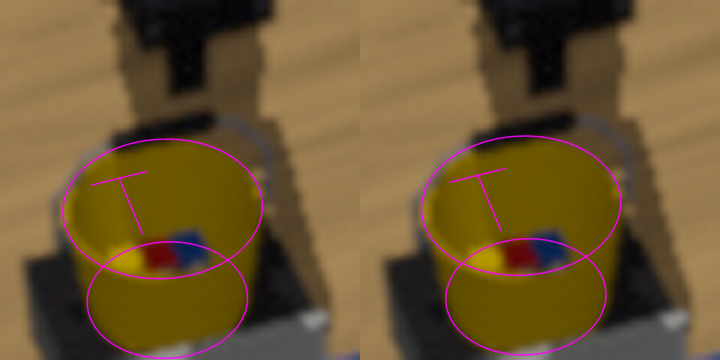

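View pics/o9.png

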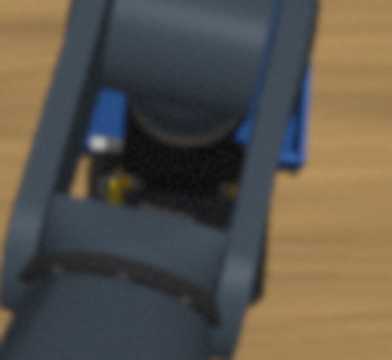

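carry_out([
  [0,-0.03,0,0,0,-0.03],
  [0,-0.1,0,-0.02,-0.02,-0.11],
  [0,-0.2,0.02,-0.05,-0.05,-0.22],
  [0,-0.3,0.05,-0.075,-0.073,-0.34],
  [0,-0.4,0.08,-0.1,-0.1,-0.46],
  [0,-0.51,0.11,-0.13,-0.125,-0.58],
  [0,-0.62,0.14,-0.15,-0.15,-0.7],
  [0,-0.7,0.16,-0.18,-0.175,-0.82],
  [0,-0.765,0.173,-0.2,-0.2,-0.93],
  [-0.006,-0.787,0.178,-0.212,-0.208,-0.984],
  [-0.006,-0.787,0.178,-0.212,-0.208,-0.984],
], jaw=1)

```text
time_s: 15.85
position: [0.4157, -0.0185, 0.2693]
tcp_rot: [[-0.902, 0.102, 0.419], [0.093, 0.995, -0.043], [-0.421, 0.0, -0.907]]
force: [0.4, -0.4, 0.4]
opening: 1.001
```

```bash
python3 - <<'E'
from h import *
s=st(); print(s["tau"].round(1))
for n in("scene","top"):
    im=bot.capture(n);cv2.imwrite(f"pics/{n}7.png",im)
R=ori(SY+np.pi/2,np.radians(25))
z=R[:,2]
for p in [st2w(-.104,-.002,.084)-.06*z,st2w(-.104,-.002,.084)]: print(rows(p,R))
E
```

```text
15.85 q [ -23.24    3.59  124.6    15.16   28.77 -119.19] p [ 0.4157 -0.0185  0.2693] F [ 0.4 -0.4  0.4] op 1.001
[[-0.902, 0.102, 0.419], [0.093, 0.995, -0.043], [-0.421, 0.0, -0.907]]
[  0.  -18.  -14.2   0.4  -1.3  -0.3]
[ 0.2071  0.0018  0.6294 -0.0008 -0.0002 -0.0012]
[ 0.207   0.0021  0.9294 -0.0008 -0.0002 -0.0012]
```

View pics/scene7.png

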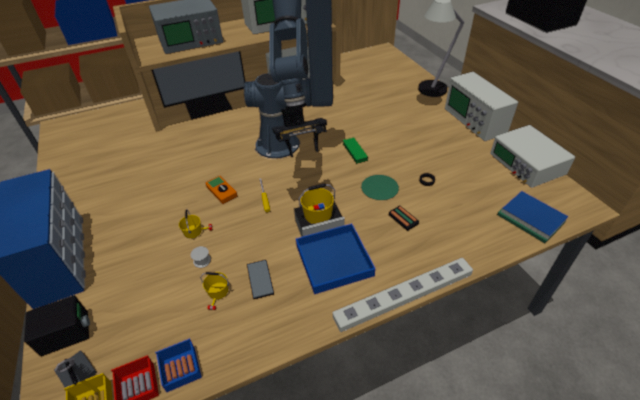

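View pics/top7.png

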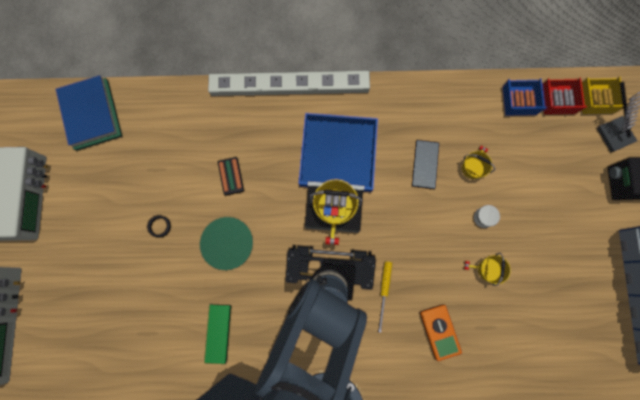

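Now the foot grip shows in the top view at about (331,241). I'll enlarge it and measure.

```bash
python3 - <<'E'
from h import *
t=cv2.imread("pics/top7.png");w=(295,170,375,250)
a=cv2.resize(t[170:250,295:375],None,fx=5,fy=5,interpolation=cv2.INTER_CUBIC)
b=overlay("top",t,st2w(-.004,-.002,.07),SY,0,win=w,k=5)
cv2.imwrite("pics/o10.png",np.hstack([a,b]))
E
```

```text
(no output)
```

View pics/o10.png

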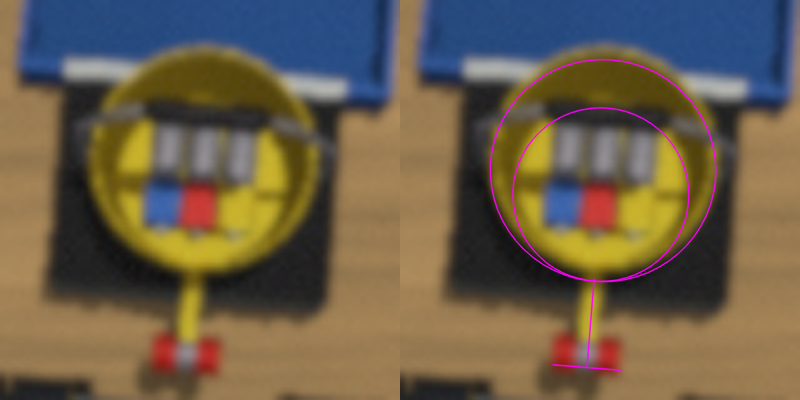

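```bash
python3 - <<'E'
from h import *
R=ori(SY+np.pi/2,np.radians(25)); z=R[:,2]
for p in [st2w(-.1005,-.0025,.084)-.06*z,st2w(-.1005,-.0025,.084)]: print(rows(p,R))
E
```

```text
[ 0.1913 -0.0007  0.6368 -0.0008 -0.0002 -0.0012]
[ 0.1912 -0.0003  0.9368 -0.0008 -0.0002 -0.0012]
```

carry_out([
  [0.06,0,0.05,0,0,0],
  [0.15,0,0.18,0,0,0],
  [0.19,0,0.36,0,0,0],
  [0.19,0,0.52,0,0,0],
  [0.19,0,0.64,0,0,0],
  [0.19,0,0.74,0,0,0],
  [0.19,0,0.82,0,0,0],
  [0.19,0,0.88,0,0,0],
  [0.19,0,0.92,0,0,0],
  [0.19,0,0.937,0,0,0],
  [0.19,0,0.937,0,0,0],
])

```text
time_s: 17.32
position: [0.4799, -0.019, 0.1115]
tcp_rot: [[-0.92, 0.109, 0.377], [0.097, 0.994, -0.051], [-0.381, -0.01, -0.925]]
force: [-0.3, 0.5, 0.5]
opening: 1.0
```

```bash
python3 - <<'E'
from h import *
s=st()
t=bot.capture("top");cv2.imwrite("pics/top8.png",t)
a=cv2.resize(t[160:300,265:405],None,fx=4,fy=4,interpolation=cv2.INTER_CUBIC)
cv2.imwrite("pics/o11.png",a)
t=bot.capture("scene");cv2.imwrite("pics/scene8.png",t)
a=cv2.resize(t[120:260,250:390],None,fx=4,fy=4,interpolation=cv2.INTER_CUBIC)
cv2.imwrite("pics/o12.png",a)
E
```

```text
17.32 q [ -18.04   30.56  125.33   62.45    4.41 -163.51] p [ 0.4799 -0.019   0.1115] F [-0.3  0.5  0.5] op 1.0
[[-0.92, 0.109, 0.377], [0.097, 0.994, -0.051], [-0.381, -0.01, -0.925]]
```

View pics/o11.png

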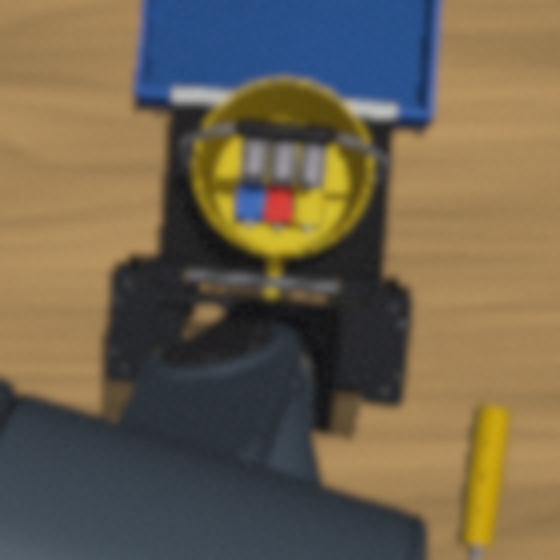

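View pics/o12.png

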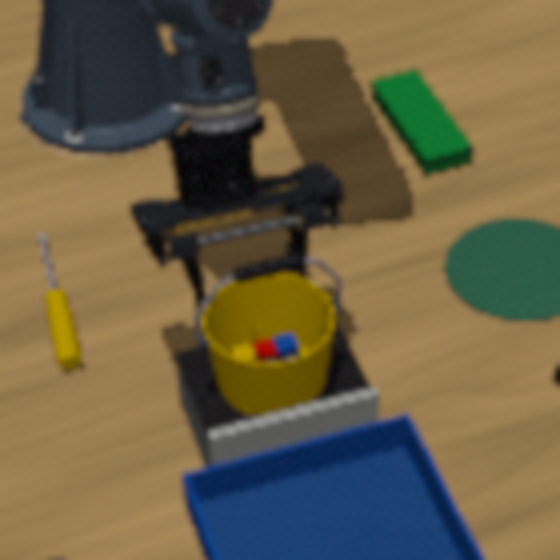

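```bash
cat > kin.py <<'E'
from h import *
from scipy.optimize import least_squares
def rot(q,c=90.): 
    q=np.radians(q); E=lambda a,t:Ro.from_euler(a,t)
    return E('z',q[0])*E('y',q[1]+q[2])*E('z',q[3])*E('y',q[4])*E('z',q[5]+np.radians(c))
def fk(q,v):
    L2,L3x,L3z,a,h,off,d=v; R=rot(q); t=np.radians(q)
    b=t[1]+t[2]
    rho=a+L2*np.sin(t[1])+L3x*np.sin(b)+L3z*np.cos(b); z=h+L2*np.cos(t[1])+L3x*np.cos(b)-L3z*np.sin(b)
    c,s=np.cos(t[0]),np.sin(t[0])
    return np.array([c*rho-s*off,s*rho+c*off,z])+R.as_matrix()[:,2]*d, R.as_matrix()
E
python3 - <<'E'
from kin import *
D=[eval(l) for l in open("log.txt")]
for d in D[::3]+D[-2:]: print(np.degrees((rot(d[0]).inv()*Ro.from_matrix(d[2])).magnitude()).round(2))
f=lambda v: np.concatenate([fk(np.array(d[0]),v)[0]-d[1] for d in D])
s=least_squares(f,[.5,.4,.05,0,.25,.11,.25]);print(s.x,abs(s.fun).max()*1000)
np.save("kin.npy",s.x)
E
```

```text
0.0
0.0
0.0
0.0
0.0
0.0
0.0
[0.588  0.3917 0.1141 0.     0.2742 0.111  0.2865] 5.971907968138623e-07
```

```bash
cat >> kin.py <<'E'
V=np.load("kin.npy") if __import__("os").path.exists("kin.npy") else None
LO=np.array([-176.69,-43.24,12.49,-82,0,-163.58]);HI=np.array([176.69,126.21,139.97,262,151.66,163.58])
def ik(p,R,q0):
    def f(q):
        x,A=fk(q,V); return np.r_[(x-p)*10,(Ro.from_matrix(R.T@A)).as_rotvec()]
    s=least_squares(f,np.clip(q0,LO+.1,HI-.1),bounds=(LO,HI),x_scale=50.); return s.x,np.abs(s.fun).max()
E
python3 - <<'E'
from kin import *
for pose in [(-.1005,.084),(-.02,.2),(.09,.225)]:
  for yaw in (90,-90):
    for phi in (0,5,10,15,20,25,35,45,60):
        R=ori(SY+np.pi/2,np.radians(phi))
        if yaw==-90: R=R@np.diag([-1,-1,1])
        for q0 in ([-18,30,120,0,20,80 if yaw<0 else -100],[-18,30,120,178,20,-100 if yaw<0 else 80]):
            q,e=ik(st2w(pose[0],-.0025,pose[1]),R,np.array(q0,float))
            if e<1e-4: print(pose,yaw,phi,q.round(1))
E
```

```text
(-0.1005, 0.084) 90 0 [ -16.8   34.1  112.8    0.    33.1 -101.1]
(-0.1005, 0.084) 90 5 [ -17.5   33.4  116.3    2.4   25.4 -103.8]
(-0.1005, 0.084) 90 10 [ -18.2   33.1  119.9    7.2   17.3 -109.1]
(-0.1005, 0.084) 90 15 [ -19.    33.3  123.6   21.9    9.2 -124.4]
(-0.1005, 0.084) 90 20 [-19.9  34.1 127.3 100.2   4.9 156.5]
(-0.1005, 0.084) 90 25 [-20.9  35.8 131.  149.9  12.7 105.7]
(-0.1005, 0.084) 90 35 [-23.2  42.4 138.5 162.9  35.8  89.6]
(-0.1005, 0.084) -90 0 [-16.8  34.1 112.8   0.   33.1  78.9]
(-0.1005, 0.084) -90 5 [-17.5  33.4 116.3   2.4  25.4  76.2]
(-0.1005, 0.084) -90 10 [-18.2  33.1 119.9   7.2  17.3  70.9]
(-0.1005, 0.084) -90 15 [-19.   33.3 123.6  21.9   9.2  55.6]
(-0.1005, 0.084) -90 20 [-19.9  34.1 127.3 100.2   4.9 -23.5]
(-0.1005, 0.084) -90 20 [-19.9  34.1 127.3 100.2   4.9 -23.5]
(-0.1005, 0.084) -90 25 [-20.9  35.8 131.  149.9  12.7 -74.3]
(-0.1005, 0.084) -90 25 [-20.9  35.8 131.  149.9  12.7 -74.3]
(-0.1005, 0.084) -90 35 [-23.2  42.4 138.5 162.9  35.8 -90.4]
(-0.1005, 0.084) -90 35 [-23.2  42.4 138.5 162.9  35.8 -90.4]
(-0.02, 0.2) 90 0 [-15.1  27.   9
[... 1694 characters left out ...]
, 0.225) -90 0 [-13.5  33.4  78.9   0.   67.8  82.2]
(0.09, 0.225) -90 5 [-13.8  31.5  82.8   0.8  60.8  81.5]
(0.09, 0.225) -90 10 [-14.2  29.9  86.7   1.8  53.6  80.6]
(0.09, 0.225) -90 15 [-14.5  28.4  90.5   3.1  46.2  79.3]
(0.09, 0.225) -90 20 [-14.9  27.3  94.4   5.   38.7  77.4]
(0.09, 0.225) -90 25 [-15.3  26.4  98.1   7.9  31.   74.5]
(0.09, 0.225) -90 25 [-15.3  26.4  98.1   7.9  31.   74.5]
(0.09, 0.225) -90 35 [-16.2  25.8 105.4  23.1  15.4  59.1]
(0.09, 0.225) -90 45 [-17.1  26.9 112.3 114.    8.8 -32.4]
(0.09, 0.225) -90 45 [-17.1  26.9 112.3 114.    8.8 -32.4]
(0.09, 0.225) -90 60 [-18.4  32.6 121.  160.4  34.5 -80.1]
(0.09, 0.225) -90 60 [-18.4  32.6 121.  160.4  34.5 -80.1]
```

```bash
python3 - <<'E'
from kin import *
R=ori(SY+np.pi/2,np.radians(12)); z=R[:,2]
f=st2w(-.1005,-.0025,.084)-.004*z
q=np.array([-18,30,125,40,8,-140.])
for p in [f-.07*z,f-.035*z,f]: q,e=ik(p,R,q);print(q.round(1),e)
show(st2w(-.125,-.0025,.165),R,6)
E
```

```text
[ -19.    22.5  120.3    6.3   25.7 -108.7] 5.109864267827113e-10
[ -18.8   27.5  121.1    7.9   20.  -110.2] 1.9192286648817003e-12
[ -18.5   32.5  121.4   10.5   14.6 -112.7] 1.6930901125533637e-14
[0.007, -0.003, -0.024, -0.001, 0.009, -0.0],
[0.024, -0.009, -0.085, -0.002, 0.03, -0.001],
[0.047, -0.018, -0.163, -0.004, 0.058, -0.002],
[0.07, -0.027, -0.242, -0.006, 0.085, -0.003],
[0.087, -0.033, -0.303, -0.007, 0.107, -0.003],
[0.094, -0.036, -0.327, -0.008, 0.115, -0.004],
```

carry_out([
  [0.007,-0.003,-0.04,0,0.009,0],
  [0.024,-0.009,-0.1,-0.002,0.03,0],
  [0.047,-0.018,-0.17,-0.004,0.058,0],
  [0.07,-0.027,-0.242,-0.006,0.085,-0.003],
  [0.087,-0.033,-0.303,-0.007,0.107,-0.003],
  [0.094,-0.036,-0.327,-0.008,0.115,-0.004],
  [0.094,-0.036,-0.327,-0.008,0.115,-0.004],
  [0.094,-0.036,-0.327,-0.008,0.115,-0.004],
])

```text
time_s: 18.42
position: [0.4366, -0.0209, 0.1647]
tcp_rot: [[-0.973, 0.1, 0.207], [0.098, 0.995, -0.021], [-0.208, -0.0, -0.978]]
force: [-0.5, -0.3, 0.3]
opening: 1.003
```

```bash
python3 - <<'E'
from kin import *
st()
R=ori(SY+np.pi/2,np.radians(12)); z=R[:,2]
f=st2w(-.1005,-.0025,.084)-.004*z
for p in [f-.04*z,f]: print(rows(p,R))
E
```

```text
18.43 q [ -19.35   20.86  121.09    6.29   26.52 -108.98] p [ 0.4366 -0.0209  0.1647] F [-0.5 -0.3  0.3] op 1.003
[[-0.973, 0.1, 0.207], [0.098, 0.995, -0.021], [-0.208, -0.0, -0.978]]
[-0.0372 -0.0005  0.2004  0.      0.      0.0003]
[-0.0372 -0.0005  0.4004  0.      0.      0.0003]
```

carry_out([
  [-0.012,0,0.03,0,0,0],
  [-0.03,0,0.1,0,0,0],
  [-0.037,0,0.18,0,0,0],
  [-0.037,0,0.25,0,0,0],
  [-0.037,0,0.32,0,0,0],
  [-0.037,0,0.37,0,0,0],
  [-0.037,0,0.4,0,0,0],
  [-0.037,0,0.4,0,0,0],
])

```text
time_s: 19.42
position: [0.4603, -0.0232, 0.0874]
tcp_rot: [[-0.973, 0.1, 0.206], [0.098, 0.995, -0.02], [-0.207, 0.0, -0.978]]
force: [-0.0, 0.5, 0.3]
opening: 1.001
```

```bash
python3 - <<'E'
from kin import *
s=st()
for n in("scene","top"):
    im=bot.capture(n);cv2.imwrite(f"pics/{n}9.png",im)
a=cv2.resize(cv2.imread("pics/top9.png")[150:290,265:405],None,fx=4,fy=4,interpolation=cv2.INTER_CUBIC);cv2.imwrite("pics/o13.png",a)
E
```

```text
19.43 q [ -18.51   32.57  121.39   10.5    14.62 -112.69] p [ 0.4603 -0.0232  0.0874] F [-0.   0.5  0.3] op 1.001
[[-0.973, 0.1, 0.206], [0.098, 0.995, -0.02], [-0.207, 0.0, -0.978]]
```

View pics/o13.png

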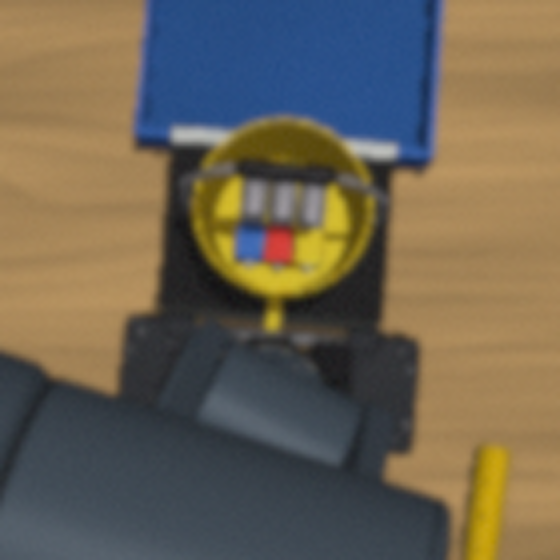

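The gripper straddles the foot grip and clears the rim, so I'll close on it.

carry_out([
  [0,0,0,0,0,0],
  [0,0,0,0,0,0],
  [0,0,0,0,0,0],
  [0,0,0,0,0,0],
  [0,0,0,0,0,0],
  [0,0,0,0,0,0],
  [0,0,0,0,0,0],
  [0,0,0,0,0,0],
], jaw=-1)

```text
time_s: 20.52
position: [0.4604, -0.0232, 0.0881]
tcp_rot: [[-0.973, 0.1, 0.207], [0.098, 0.995, -0.021], [-0.208, -0.0, -0.978]]
force: [0.3, 0.3, -0.2]
opening: 0.431
```

```bash
python3 - <<'E'
from kin import *
s=st()
E
```

```text
20.52 q [ -18.51   32.48  121.39   10.49   14.64 -112.68] p [ 0.4604 -0.0232  0.0881] F [ 0.3  0.3 -0.2] op 0.431
[[-0.973, 0.1, 0.207], [0.098, 0.995, -0.021], [-0.208, -0.0, -0.978]]
```

```bash
cat > tip.py <<'E'
from kin import *
TH=55.
def foot(th,s1=25.5,vx0=50.,x0=0.):
    d=np.radians
    if th<=TH: V=np.array([min(vx0+x0,54-12/np.tan(d(83-th))-1.0),70.])
    else:
        w=np.array([np.cos(d(83-th)),np.sin(d(83-th))])
        V=(np.array([54,82])-s1*w) if th<=83 else np.array([64,82])-(s1+10)*w
    c,s=np.cos(d(th)),np.sin(d(th)); return V+np.array([-150*c+14*s,150*s+14*c]),V
E
python3 - <<'E'
from tip import *
s=bot.read_state(); R0=s["tcp_rot"]; ux=st2w(1,0,0)-st2w(0,0,0); ux[2]=0
F0=foot(0)[0]
q=s["joint_positions"]
for th in np.r_[np.linspace(0,55,21)]:
    f,V=foot(th); D=(f-F0)/1000; w=ux*D[0]+np.array([0,0,D[1]])
    print(th.round(1),V.round(1),f.round(1),(R0.T@w/.2).round(3))
for th in (60,70,80,90,102,110):
    f,V=foot(th); D=(f-F0)/1000; w=ux*D[0]+np.array([0,0,D[1]]); q,e=ik(s["position"]+w,R0,q); print(th,V.round(1),f.round(1),q.round(1),e<1e-4)
E
```

```text
0.0 [50. 70.] [-100.   84.] [0. 0. 0.]
2.8 [50. 70.] [-99.2  91.2] [-0.012 -0.    -0.034]
5.5 [50. 70.] [-98.   98.3] [-0.025 -0.    -0.068]
8.2 [49.7 70. ] [-96.7 105.4] [-0.038 -0.    -0.101]
11.0 [49.1 70. ] [-95.5 112.4] [-0.052 -0.    -0.134]
13.8 [48.5 70. ] [-93.9 119.3] [-0.066 -0.    -0.166]
16.5 [47.8 70. ] [-92.1 126. ] [-0.083 -0.    -0.197]
19.2 [47.1 70. ] [-89.9 132.7] [-0.1   -0.    -0.228]
22.0 [46.3 70. ] [-87.5 139.2] [-0.119 -0.    -0.257]
24.8 [45.6 70. ] [-84.8 145.5] [-0.138 -0.    -0.285]
27.5 [44.8 70. ] [-81.8 151.7] [-0.159 -0.    -0.312]
30.2 [43.9 70. ] [-78.6 157.7] [-0.181 -0.    -0.338]
33.0 [42.9 70. ] [-75.2 163.4] [-0.204 -0.    -0.363]
35.8 [41.9 70. ] [-71.6 169. ] [-0.227 -0.    -0.386]
38.5 [40.8 70. ] [-67.9 174.3] [-0.251 -0.    -0.408]
41.2 [39.6 70. ] [-64.  179.4] [-0.275 -0.    -0.429]
44.0 [38.2 70. ] [-60.  184.3] [-0.3   -0.    -0.449]
46.8 [36.6 70. ] [-55.9 188.8] [-0.325 -0.    -0.467]
49.5 [34.9 70. ] [-51.9 193.2] [-0.349 -0.    -0.484]
52.2 [32.8 70. ] [-47.9 197.2] [-0.372 -0.    -0.499]
55.0 [30.4 70. ] [-44.1 200.9] [-0.395 -0.    -0.514]
60 [30.5 72. ] [-32.3 208.9] [ -16.6   21.3  106.1    3.4   40.8 -103.3] True
70 [29.2 76.3] [ -9. 222.] [ -16.1   21.8  102.2    3.1   44.2 -102.4] True
80 [28.5 80.7] [ 16.3 230.8] [ -15.6   23.    98.2    2.8   47.  -101.6] True
90 [28.8 86.3] [ 42.8 236.3] [ -15.1   24.5   94.2    2.6   49.4 -100.8] True
102 [30.4 93.6] [ 75.3 237.4] [ -14.6   26.9   89.6    2.3   51.7 -100.1] True
110 [32.4 98.1] [ 96.8 234.3] [-14.2  28.7  86.7   2.2  52.7 -99.7] True
```

carry_out([
  [-0.006,0,-0.017,0,0,0],
  [-0.018,0,-0.05,0,0,0],
  [-0.031,0,-0.084,0,0,0],
  [-0.045,0,-0.118,0,0,0],
  [-0.059,0,-0.15,0,0,0],
  [-0.075,0,-0.182,0,0,0],
  [-0.091,0,-0.213,0,0,0],
  [-0.109,0,-0.243,0,0,0],
  [-0.128,0,-0.271,0,0,0],
  [-0.148,0,-0.298,0,0,0],
  [-0.17,0,-0.325,0,0,0],
  [-0.181,0,-0.338,0,0,0],
])

```text
time_s: 22.02
position: [0.4819, -0.0253, 0.1622]
tcp_rot: [[-0.973, 0.1, 0.207], [0.097, 0.995, -0.021], [-0.208, -0.0, -0.978]]
force: [2.0, 0.1, -1.8]
opening: 0.434
```

```bash
python3 - <<'E'
from kin import *
s=st()
for n in("scene","top"):
    im=bot.capture(n);cv2.imwrite(f"pics/{n}10.png",im)
A=cv2.resize(cv2.imread("pics/top10.png")[130:270,275:395],None,fx=3.3,fy=3.3,interpolation=cv2.INTER_CUBIC)
B=cv2.resize(cv2.imread("pics/scene10.png")[130:270,260:380],None,fx=3.3,fy=3.3,interpolation=cv2.INTER_CUBIC)
cv2.imwrite("pics/o14.png",np.hstack([A,B]))
E
```

```text
22.02 q [ -17.84   23.73  115.17    5.1    29.43 -106.31] p [ 0.4819 -0.0253  0.1622] F [ 2.   0.1 -1.8] op 0.434
[[-0.973, 0.1, 0.207], [0.097, 0.995, -0.021], [-0.208, -0.0, -0.978]]
```

View pics/o14.png

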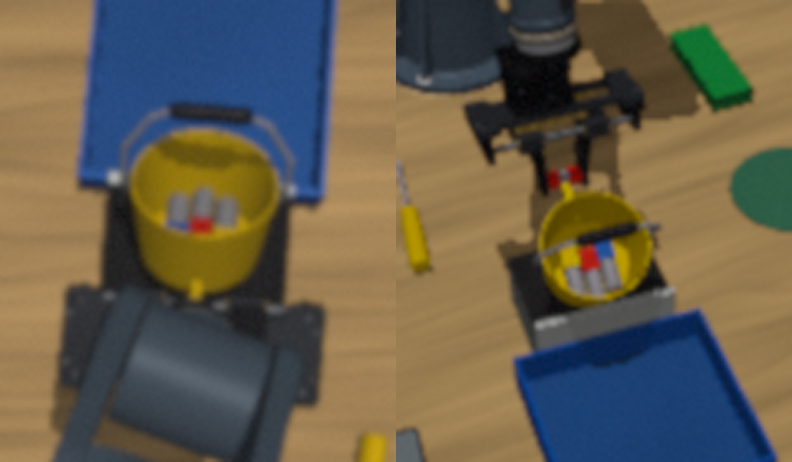

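Tilt is about 30° with low forces, and the foot grip is held at about (565,178) in the composite. I'll continue.

```bash
python3 - <<'E'
from tip import *
s=bot.read_state(); R0=s["tcp_rot"]; ux=st2w(1,0,0)-st2w(0,0,0); ux[2]=0
F0=foot(30.25)[0]
for th in np.r_[np.linspace(30.25,72,17)[1:]]:
    f,V=foot(th); D=(f-F0)/1000; w=ux*D[0]+np.array([0,0,D[1]])
    print(th.round(1),(R0.T@w/.2).round(3))
E
```

```text
32.9 [-0.021 -0.    -0.023]
35.5 [-0.044 -0.    -0.046]
38.1 [-0.066 -0.    -0.067]
40.7 [-0.089 -0.    -0.087]
43.3 [-0.113 -0.    -0.106]
45.9 [-0.136 -0.    -0.123]
48.5 [-0.159 -0.    -0.14 ]
51.1 [-0.182 -0.    -0.155]
53.7 [-0.204 -0.    -0.169]
56.3 [-0.235 -0.    -0.183]
59.0 [-0.267 -0.    -0.197]
61.6 [-0.299 -0.    -0.21 ]
64.2 [-0.332 -0.    -0.222]
66.8 [-0.366 -0.    -0.232]
69.4 [-0.4  -0.   -0.24]
72.0 [-0.434 -0.    -0.247]
```

carry_out([
  [-0.012,0,-0.013,0,0,0],
  [-0.034,0,-0.035,0,0,0],
  [-0.056,0,-0.057,0,0,0],
  [-0.08,0,-0.078,0,0,0],
  [-0.102,0,-0.097,0,0,0],
  [-0.125,0,-0.115,0,0,0],
  [-0.148,0,-0.132,0,0,0],
  [-0.171,0,-0.148,0,0,0],
  [-0.194,0,-0.162,0,0,0],
  [-0.22,0,-0.176,0,0,0],
  [-0.25,0,-0.19,0,0,0],
  [-0.282,0,-0.204,0,0,0],
  [-0.315,0,-0.216,0,0,0],
  [-0.35,0,-0.227,0,0,0],
  [-0.383,0,-0.236,0,0,0],
  [-0.417,0,-0.243,0,0,0],
  [-0.434,0,-0.247,0,0,0],
])

```text
time_s: 24.25
position: [0.5567, -0.0328, 0.2288]
tcp_rot: [[-0.973, 0.1, 0.208], [0.097, 0.995, -0.021], [-0.209, -0.0, -0.978]]
force: [-0.9, 0.3, -0.9]
opening: 0.434
```

```bash
python3 - <<'E'
from tip import *
s=st()
for n in("scene","top"):
    im=bot.capture(n);cv2.imwrite(f"pics/{n}11.png",im)
A=cv2.resize(cv2.imread("pics/top11.png")[120:260,275:395],None,fx=3.3,fy=3.3,interpolation=cv2.INTER_CUBIC)
B=cv2.resize(cv2.imread("pics/scene11.png")[130:270,260:380],None,fx=3.3,fy=3.3,interpolation=cv2.INTER_CUBIC)
cv2.imwrite("pics/o15.png",np.hstack([A,B]))
R0=s["tcp_rot"]; ux=st2w(1,0,0)-st2w(0,0,0); ux[2]=0
F0=foot(72)[0]
for th in np.r_[np.linspace(72,108,16)[1:]]:
    f,V=foot(th); D=(f-F0)/1000; w=ux*D[0]+np.array([0,0,D[1]])
    print(th.round(1),(R0.T@w/.2).round(3))
E
```

```text
24.25 q [ -15.97   22.02  101.27    3.01   44.86 -102.18] p [ 0.5567 -0.0328  0.2288] F [-0.9  0.3 -0.9] op 0.434
[[-0.973, 0.1, 0.208], [0.097, 0.995, -0.021], [-0.209, -0.0, -0.978]]
74.4 [-0.032 -0.    -0.005]
76.8 [-0.064 -0.    -0.009]
79.2 [-0.096 -0.    -0.011]
81.6 [-0.128 -0.    -0.012]
84.0 [-0.16  -0.    -0.012]
86.4 [-0.193 -0.    -0.013]
88.8 [-0.225 -0.    -0.012]
91.2 [-0.258 -0.    -0.009]
93.6 [-0.29  -0.    -0.006]
96.0 [-0.323 -0.    -0.   ]
98.4 [-0.355 -0.     0.006]
100.8 [-0.386 -0.     0.014]
103.2 [-0.418 -0.     0.023]
105.6 [-0.449 -0.     0.033]
108.0 [-0.479 -0.     0.045]
```

View pics/o15.png

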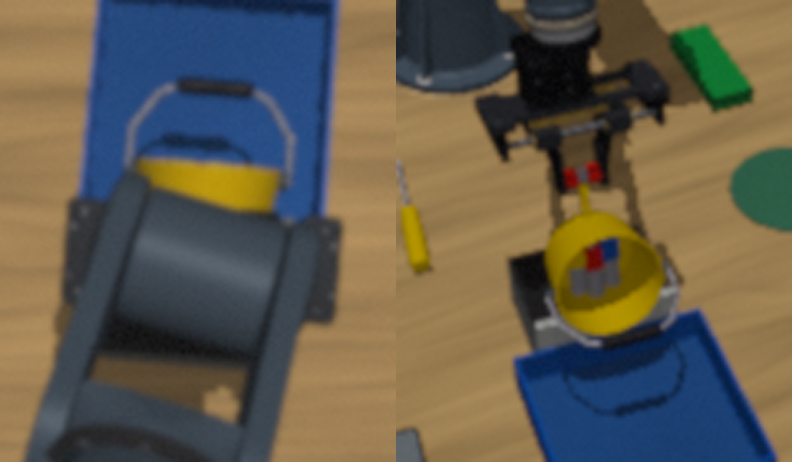

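carry_out([
  [-0.016,0,-0.003,0,0,0],
  [-0.048,0,-0.007,0,0,0],
  [-0.08,0,-0.01,0,0,0],
  [-0.112,0,-0.012,0,0,0],
  [-0.144,0,-0.012,0,0,0],
  [-0.176,0,-0.013,0,0,0],
  [-0.21,0,-0.013,0,0,0],
  [-0.242,0,-0.011,0,0,0],
  [-0.274,0,-0.008,0,0,0],
  [-0.306,0,-0.003,0,0,0],
  [-0.339,0,0.003,0,0,0],
  [-0.37,0,0.01,0,0,0],
  [-0.402,0,0.018,0,0,0],
  [-0.418,0,0.023,0,0,0],
  [-0.418,0,0.023,0,0,0],
])

```text
time_s: 26.22
position: [0.6389, -0.041, 0.2414]
tcp_rot: [[-0.973, 0.099, 0.208], [0.097, 0.995, -0.021], [-0.209, -0.0, -0.978]]
force: [-0.4, 0.2, -2.9]
opening: 0.432
```

```bash
python3 - <<'E'
from tip import *
s=st()
for n in("scene","top"):
    im=bot.capture(n);cv2.imwrite(f"pics/{n}12.png",im)
A=cv2.resize(cv2.imread("pics/top12.png")[100:240,275:395],None,fx=3.3,fy=3.3,interpolation=cv2.INTER_CUBIC)
B=cv2.resize(cv2.imread("pics/scene12.png")[160:300,270:390],None,fx=3.3,fy=3.3,interpolation=cv2.INTER_CUBIC)
cv2.imwrite("pics/o16.png",np.hstack([A,B]))
E
```

```text
26.23 q [ -14.48   27.22   89.03    2.31   51.87 -100.02] p [ 0.6389 -0.041   0.2414] F [-0.4  0.2 -2.9] op 0.432
[[-0.973, 0.099, 0.208], [0.097, 0.995, -0.021], [-0.209, -0.0, -0.978]]
```

View pics/o16.png

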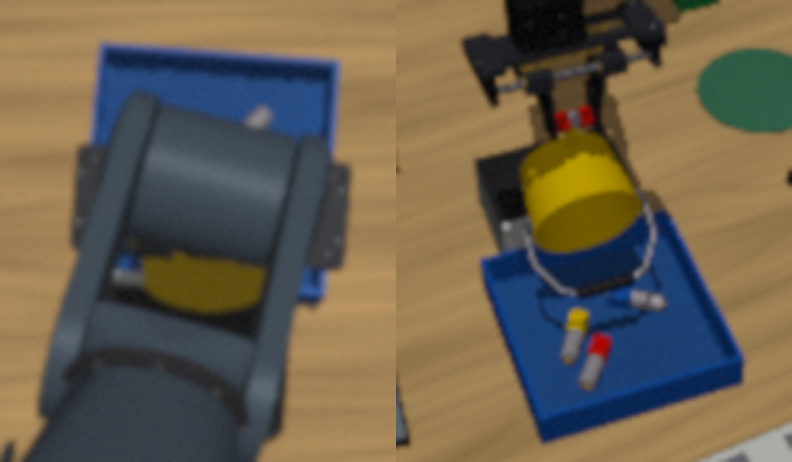

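All three motors are in the tray: blue at (640,298), yellow at (575,335) and red at (597,360) in the composite. Next I'll reverse the arc to stand the pail up.

carry_out([
  [0.016,0,-0.005,0,0,0],
  [0.048,0,-0.013,0,0,0],
  [0.08,0,-0.02,0,0,0],
  [0.112,0,-0.026,0,0,0],
  [0.144,0,-0.031,0,0,0],
  [0.176,0,-0.034,0,0,0],
  [0.21,0,-0.036,0,0,0],
  [0.242,0,-0.036,0,0,0],
  [0.274,0,-0.035,0,0,0],
  [0.306,0,-0.035,0,0,0],
  [0.338,0,-0.033,0,0,0],
  [0.37,0,-0.03,0,0,0],
  [0.402,0,-0.026,0,0,0],
  [0.418,0,-0.023,0,0,0],
])

```text
time_s: 28.08
position: [0.5556, -0.0326, 0.2284]
tcp_rot: [[-0.973, 0.099, 0.207], [0.097, 0.995, -0.021], [-0.208, -0.0, -0.978]]
force: [-1.3, 0.8, 2.8]
opening: 0.435
```

```bash
python3 - <<'E'
from tip import *
s=st()
for n in("scene",):
    im=bot.capture(n);cv2.imwrite(f"pics/{n}13.png",im)
B=cv2.resize(cv2.imread("pics/scene13.png")[130:270,260:380],None,fx=4,fy=4,interpolation=cv2.INTER_CUBIC)
cv2.imwrite("pics/o17.png",B)
R0=s["tcp_rot"]; ux=st2w(1,0,0)-st2w(0,0,0); ux[2]=0
# foot expected absolute from reference: first grasp TCP (0.4604,-0.0232,0.0881) <-> F0(0)
ref=np.array([.4604,-.0232,.0881])
for th in np.r_[np.linspace(70,32,15)]:
    f,V=foot(th); D=(f-foot(0)[0])/1000; w=ref+ux*D[0]+np.array([0,0,D[1]])-s["position"]
    print(th.round(1),(R0.T@w/.2).round(3))
E
```

```text
28.07 q [ -15.98   21.99  101.39    3.01   44.85 -102.19] p [ 0.5556 -0.0326  0.2284] F [-1.3  0.8  2.8] op 0.435
[[-0.973, 0.099, 0.207], [0.097, 0.995, -0.021], [-0.208, -0.0, -0.978]]
70.0 [ 0.025 -0.001  0.006]
67.3 [ 0.06  -0.001  0.015]
64.6 [ 0.095 -0.001  0.025]
61.9 [ 0.13  -0.001  0.037]
59.1 [ 0.163 -0.001  0.051]
56.4 [ 0.196 -0.001  0.066]
53.7 [ 0.229 -0.001  0.08 ]
51.0 [ 0.252 -0.001  0.094]
48.3 [ 0.275 -0.001  0.11 ]
45.6 [ 0.3   -0.001  0.127]
42.9 [ 0.324 -0.001  0.146]
40.1 [ 0.348 -0.001  0.166]
37.4 [ 0.372 -0.001  0.187]
34.7 [ 0.395 -0.001  0.209]
32.0 [ 0.418 -0.001  0.233]
```

View pics/o17.png

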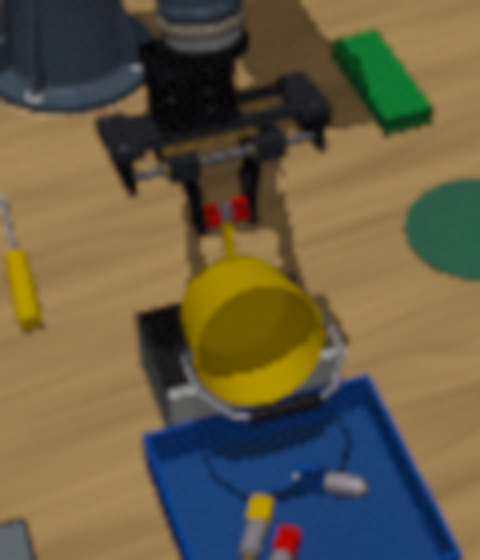

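carry_out([
  [0.012,0,0.002,0,0,0],
  [0.042,0,0.01,0,0,0],
  [0.078,0,0.02,0,0,0],
  [0.112,0,0.031,0,0,0],
  [0.147,0,0.044,0,0,0],
  [0.18,0,0.058,0,0,0],
  [0.212,0,0.073,0,0,0],
  [0.24,0,0.087,0,0,0],
  [0.264,0,0.102,0,0,0],
  [0.288,0,0.118,0,0,0],
  [0.312,0,0.136,0,0,0],
  [0.336,0,0.156,0,0,0],
  [0.36,0,0.176,0,0,0],
  [0.384,0,0.198,0,0,0],
  [0.406,0,0.221,0,0,0],
  [0.418,0,0.233,0,0,0],
])

```text
time_s: 30.12
position: [0.4831, -0.0253, 0.1648]
tcp_rot: [[-0.974, 0.099, 0.206], [0.097, 0.995, -0.02], [-0.207, 0.0, -0.978]]
force: [-1.7, -0.1, 0.8]
opening: 0.432
```

```bash
python3 - <<'E'
from tip import *
s=st()
for n in("scene","top"):
    im=bot.capture(n);cv2.imwrite(f"pics/{n}14.png",im)
A=cv2.resize(cv2.imread("pics/top14.png")[130:270,275:395],None,fx=3.3,fy=3.3,interpolation=cv2.INTER_CUBIC)
B=cv2.resize(cv2.imread("pics/scene14.png")[130:270,260:380],None,fx=3.3,fy=3.3,interpolation=cv2.INTER_CUBIC)
cv2.imwrite("pics/o18.png",np.hstack([A,B]))
R0=s["tcp_rot"]; ux=st2w(1,0,0)-st2w(0,0,0); ux[2]=0
ref=np.array([.4604,-.0232,.0881])
for th in np.r_[np.linspace(32,0,14)]:
    f,V=foot(th); D=(f-foot(0)[0])/1000; w=ref+ux*D[0]+np.array([0,0,D[1]])-s["position"]
    print(th.round(1),(R0.T@w/.2).round(3))
E
```

```text
30.12 q [ -17.78   23.5   114.79    4.95   30.14 -106.1 ] p [ 0.4831 -0.0253  0.1648] F [-1.7 -0.1  0.8] op 0.432
[[-0.974, 0.099, 0.206], [0.097, 0.995, -0.02], [-0.207, 0.0, -0.978]]
32.0 [-0.004 -0.001 -0.002]
29.5 [ 0.016 -0.001  0.02 ]
27.1 [ 0.035 -0.001  0.044]
24.6 [ 0.054 -0.001  0.068]
22.2 [ 0.072 -0.001  0.093]
19.7 [ 0.088 -0.001  0.119]
17.2 [ 0.104 -0.001  0.146]
14.8 [ 0.119 -0.001  0.174]
12.3 [ 0.133 -0.001  0.202]
9.8 [ 0.145 -0.001  0.231]
7.4 [ 0.157 -0.001  0.261]
4.9 [ 0.169 -0.001  0.291]
2.5 [ 0.181 -0.001  0.321]
0.0 [ 0.191 -0.001  0.352]
```

View pics/o18.png

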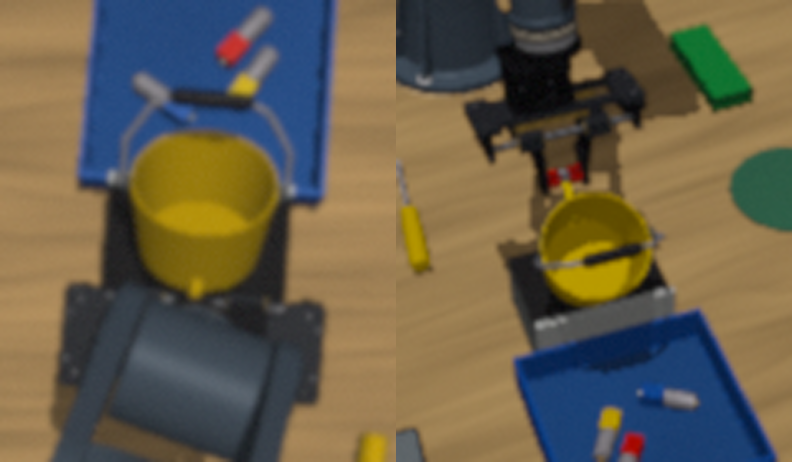

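carry_out([
  [0.008,0,0.01,0,0,0],
  [0.026,0,0.033,0,0,0],
  [0.045,0,0.056,0,0,0],
  [0.063,0,0.08,0,0,0],
  [0.08,0,0.106,0,0,0],
  [0.096,0,0.132,0,0,0],
  [0.112,0,0.16,0,0,0],
  [0.126,0,0.188,0,0,0],
  [0.139,0,0.216,0,0,0],
  [0.151,0,0.246,0,0,0],
  [0.163,0,0.274,0,0,0],
  [0.173,0,0.3,0,0,0],
  [0.18,0,0.32,0,0,0],
  [0.185,0,0.335,0,0,0],
  [0.189,0,0.345,0,0,0],
  [0.191,0,0.352,0,0,0],
  [0.191,0,0.352,0,0,0],
])

```text
time_s: 32.35
position: [0.4607, -0.0231, 0.0882]
tcp_rot: [[-0.973, 0.1, 0.206], [0.097, 0.995, -0.021], [-0.207, 0.0, -0.978]]
force: [-0.0, 0.2, -0.7]
opening: 0.434
```

```bash
python3 - <<'E'
from tip import *
s=st()
for n in("scene","top"):
    im=bot.capture(n);cv2.imwrite(f"pics/{n}15.png",im)
w=(290,165,350,225)
b=overlay("scene",cv2.imread("pics/scene15.png"),st2w(-.004,-.002,.07),SY,0,win=w,k=6)
a=overlay("top",cv2.imread("pics/top15.png"),st2w(.002,-.002,.07),SY,0,win=(300,165,360,225),k=6)
cv2.imwrite("pics/o19.png",np.hstack([a,b]))
E
```

```text
32.35 q [ -18.48   32.47  121.3    10.33   14.8  -112.49] p [ 0.4607 -0.0231  0.0882] F [-0.   0.2 -0.7] op 0.434
[[-0.973, 0.1, 0.206], [0.097, 0.995, -0.021], [-0.207, 0.0, -0.978]]
```

View pics/o19.png

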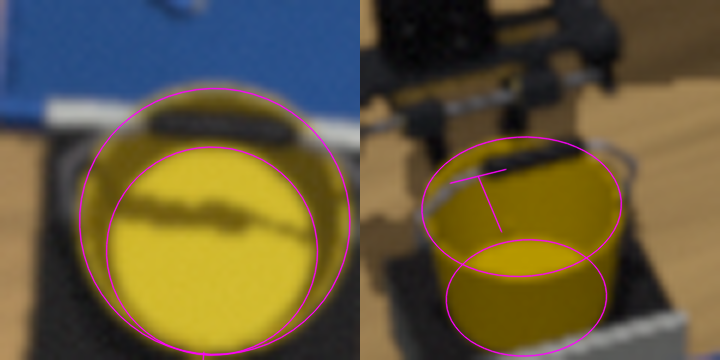

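The pail is upright and empty on the ledge. I'll release and back off along the tool axis.

carry_out([
  [0,0,0,0,0,0],
  [0,0,0,0,0,0],
  [0,0,0,0,0,0],
  [0,0,0,0,0,0],
  [0,0,-0.05,0,0,0],
  [0.05,0,-0.18,0,0,0],
  [0.12,0,-0.38,0,0,0],
  [0.2,0,-0.6,0,0,0],
  [0.28,0,-0.85,0,0,0],
  [0.3,0,-0.95,0,0,0],
], jaw=1)

```text
time_s: 33.7
position: [0.3617, -0.013, 0.2641]
tcp_rot: [[-0.973, 0.1, 0.209], [0.097, 0.995, -0.022], [-0.21, -0.001, -0.978]]
force: [0.4, -0.0, 0.1]
opening: 0.996
```

```bash
python3 - <<'E'
from tip import *
s=st()
for n in("scene","top"):
    im=bot.capture(n);cv2.imwrite(f"pics/{n}16.png",im)
A=cv2.resize(cv2.imread("pics/top16.png")[165:255,300:370],None,fx=5.6,fy=5.6,interpolation=cv2.INTER_CUBIC)
B=cv2.resize(cv2.imread("pics/scene16.png")[145:235,285:355],None,fx=5.6,fy=5.6,interpolation=cv2.INTER_CUBIC)
cv2.imwrite("pics/o20.png",np.hstack([A,B]))
E
```

```text
33.7 q [ -22.83    2.4   122.46    5.04   43.62 -110.42] p [ 0.3617 -0.013   0.2641] F [ 0.4 -0.   0.1] op 0.996
[[-0.973, 0.1, 0.209], [0.097, 0.995, -0.022], [-0.21, -0.001, -0.978]]
```

View pics/o20.png

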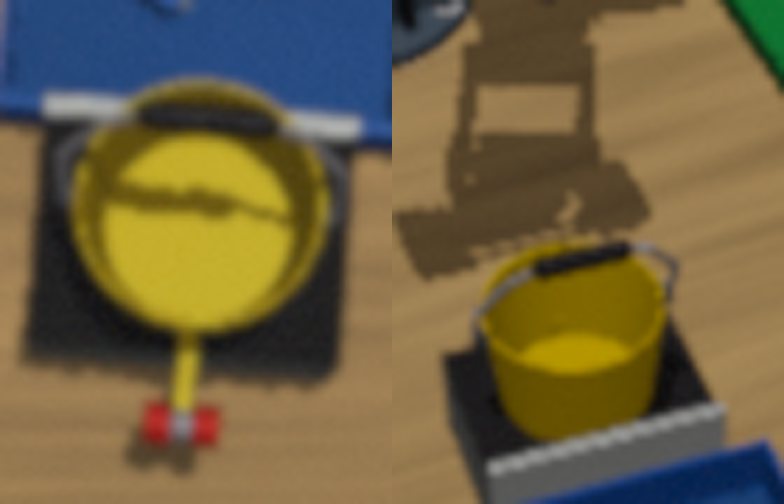

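```bash
python3 - <<'E'
from tip import *
g=tri((336.55,185.65),(318.9,190.7)); d=g[:2]-ST; c,s=np.cos(SY),np.sin(SY); print(g, "station",c*d[0]+s*d[1],-s*d[0]+c*d[1])
for a,b in [((137,115),(630,250)),((278,122),(538,266))]:
    print(tri((a[0]/5.6+299.6,a[1]/5.6+164.6),((b[0]-392)/5.6+284.6,b[1]/5.6+144.6)))
R=ori(SY,0); p=np.r_[g[:2],.30]; print(rows(p,R)); print(rows(st2w(-.06,0,.31),R))
q=bot.read_state()["joint_positions"]
for p in [g]: print(ik(p,R,np.array([-14,25,92,0,60,-9.])))
E
```

```text
[ 0.5907 -0.0355  0.2187] station 0.029533521511634537 -0.0015752160173049166
[ 0.5932 -0.0048  0.2153]
[ 0.5879 -0.0662  0.2221]
[-1.1555  0.0034  0.0673  0.1061  0.108   0.9963]
[-0.7287  0.0114 -0.0767  0.1061  0.108   0.9963]
(array([-14.2523,  29.1927,  88.3604,   0.    ,  62.4469,  -8.5023]), np.float64(1.731886143766498e-11))
```

carry_out([
  [-0.03,0,-0.06,0.01,0.01,0.1],
  [-0.1,0,-0.12,0.02,0.02,0.2],
  [-0.2,0,-0.14,0.03,0.03,0.31],
  [-0.3,0.003,-0.14,0.045,0.045,0.42],
  [-0.4,0.005,-0.13,0.055,0.056,0.53],
  [-0.5,0.007,-0.12,0.067,0.068,0.64],
  [-0.6,0.009,-0.1,0.08,0.08,0.75],
  [-0.68,0.01,-0.09,0.09,0.092,0.86],
  [-0.73,0.011,-0.077,0.1,0.103,0.95],
  [-0.73,0.011,-0.077,0.106,0.108,0.996],
])

```text
time_s: 35.05
position: [0.5029, -0.0253, 0.3084]
tcp_rot: [[0.103, 0.995, -0.002], [0.995, -0.103, 0.001], [0.0, -0.002, -1.0]]
force: [-0.1, -0.1, -0.2]
opening: 0.998
```

```bash
python3 - <<'E'
from tip import *
s=st(); R=ori(SY)
for p in [st2w(.004,-.0016,.28),st2w(.004,-.0016,.2165)]: print(rows(p,R))
E
```

```text
35.05 q [-15.62  16.26  94.2    0.01  69.66  -9.73] p [ 0.5029 -0.0253  0.3084] F [-0.1 -0.1 -0.2] op 0.998
[[0.103, 0.995, -0.002], [0.995, -0.103, 0.001], [0.0, -0.002, -1.0]]
[-0.006   0.3145  0.1413 -0.0013 -0.0003 -0.0017]
[-0.0062  0.3152  0.4588 -0.0013 -0.0003 -0.0017]
```

carry_out([
  [0,0.05,0,0,0,-0.001],
  [0,0.15,0.02,0,0,-0.002],
  [-0.006,0.25,0.06,0,0,-0.002],
  [-0.006,0.315,0.14,0,0,-0.002],
  [-0.006,0.315,0.24,0,0,-0.002],
  [-0.006,0.315,0.33,0,0,-0.002],
  [-0.006,0.315,0.4,0,0,-0.002],
  [-0.006,0.315,0.44,0,0,-0.002],
  [-0.006,0.315,0.459,0,0,-0.002],
  [-0.006,0.315,0.459,0,0,-0.002],
])

```text
time_s: 36.3
position: [0.5654, -0.033, 0.2166]
tcp_rot: [[0.1, 0.995, -0.002], [0.995, -0.1, 0.001], [0.0, -0.002, -1.0]]
force: [-0.1, -0.3, -0.8]
opening: 0.996
```

```bash
python3 - <<'E'
from tip import *
s=st()
for n in("scene",):
    im=bot.capture(n);cv2.imwrite(f"pics/{n}17.png",im)
B=cv2.resize(cv2.imread("pics/scene17.png")[135:235,270:370],None,fx=5.6,fy=5.6,interpolation=cv2.INTER_CUBIC)
cv2.imwrite("pics/o21.png",B)
E
```

```text
36.3 q [-14.65  27.51  92.08   0.01  60.51  -8.93] p [ 0.5654 -0.033   0.2166] F [-0.1 -0.3 -0.8] op 0.996
[[0.1, 0.995, -0.002], [0.995, -0.1, 0.001], [0.0, -0.002, -1.0]]
```

View pics/o21.png

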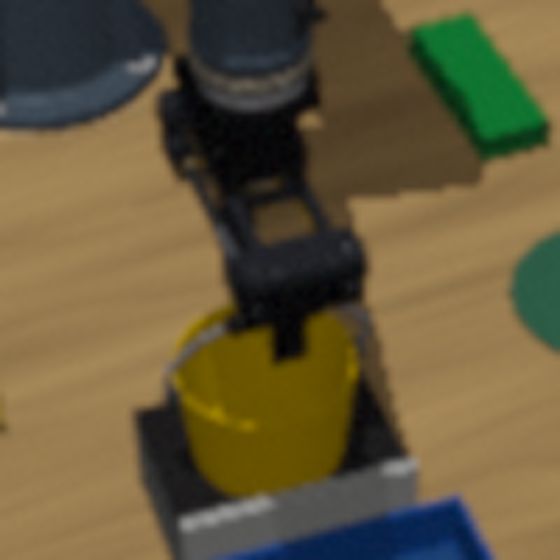

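carry_out([
  [0,0,0,0,0,0],
  [0,0,0,0,0,0],
  [0,0,0,0,0,0],
  [0,0,0,0,0,0],
  [0,0,0,0,0,0],
  [0,0,0,0,0,0],
  [0,0,0,0,0,0],
  [0,0,0,0,0,0],
  [0,0,0,0,0,0],
  [0,0,0,0,0,0],
  [0,0,0,0,0,0],
  [0,0,0,0,0,0],
], jaw=-1)

```text
time_s: 37.85
position: [0.5655, -0.033, 0.2168]
tcp_rot: [[0.1, 0.995, -0.001], [0.995, -0.1, 0.0], [0.0, -0.001, -1.0]]
force: [0.6, -0.3, -0.0]
opening: 0.151
```

```bash
python3 - <<'E'
from tip import *
s=st()
im=bot.capture("scene");cv2.imwrite(f"pics/scene18.png",im)
B=cv2.resize(im[135:235,270:370],None,fx=5.6,fy=5.6,interpolation=cv2.INTER_CUBIC)
cv2.imwrite("pics/o22.png",B)
E
```

```text
37.85 q [-14.64  27.49  92.07   0.01  60.51  -8.93] p [ 0.5655 -0.033   0.2168] F [ 0.6 -0.3 -0. ] op 0.151
[[0.1, 0.995, -0.001], [0.995, -0.1, 0.0], [0.0, -0.001, -1.0]]
```

View pics/o22.png

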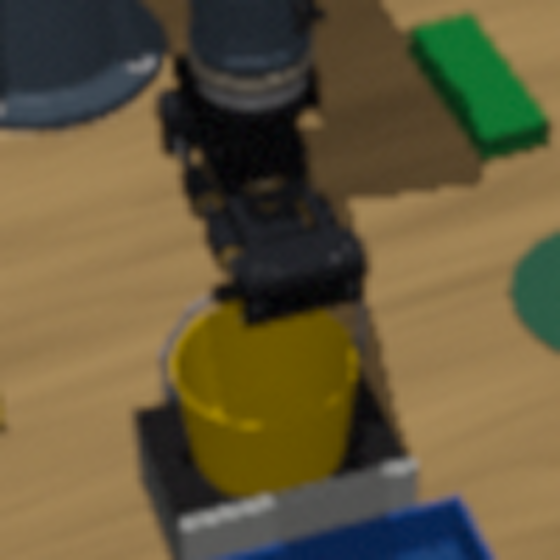

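carry_out([
  [0,-0.01,-0.01,0,0,0],
  [0,-0.025,-0.025,0,0,0],
  [0,-0.04,-0.045,0,0,0],
  [0,-0.05,-0.07,0,0,0],
  [0,-0.06,-0.1,0,0,0],
  [0,-0.06,-0.15,0,0,0],
  [0,-0.06,-0.21,0,0,0],
  [0,-0.06,-0.27,0,0,0],
  [0,-0.06,-0.32,0,0,0],
  [0,-0.06,-0.35,0,0,0],
  [0,-0.06,-0.36,0,0,0],
])

```text
time_s: 39.28
position: [0.5538, -0.0319, 0.2893]
tcp_rot: [[0.1, 0.995, -0.001], [0.995, -0.1, 0.0], [0.0, -0.001, -1.0]]
force: [0.5, 0.3, -3.6]
opening: 0.149
```

```bash
python3 - <<'E'
from tip import *
s=st()
im=bot.capture("scene");cv2.imwrite(f"pics/scene19.png",im)
B=cv2.resize(im[125:245,260:380],None,fx=4.6,fy=4.6,interpolation=cv2.INTER_CUBIC)
cv2.imwrite("pics/o23.png",B)
R=ori(SY)
for p in [(.53,.12,.29),(MAT[0],MAT[1],.25),(MAT[0],MAT[1],.152)]: print(rows(p,R))
E
```

```text
39.27 q [-14.84  21.69  88.94   0.01  69.41  -9.13] p [ 0.5538 -0.0319  0.2893] F [ 0.5  0.3 -3.6] op 0.149
[[0.1, 0.995, -0.001], [0.995, -0.1, 0.0], [0.0, -0.001, -1.0]]
[ 0.7437 -0.1936 -0.0037 -0.0006 -0.0002  0.0004]
[ 1.5592 -0.5801  0.197  -0.0006 -0.0002  0.0004]
[ 1.559  -0.5796  0.687  -0.0006 -0.0002  0.0004]
```

View pics/o23.png

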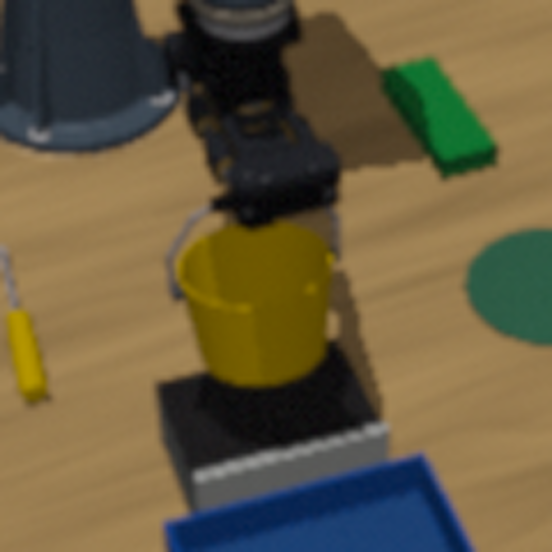

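Lifted cleanly. I'll carry it to the mat.

carry_out([
  [0.01,0,0,0,0,0],
  [0.04,-0.01,0,0,0,0],
  [0.1,-0.02,0,0,0,0],
  [0.18,-0.04,0,0,0,0],
  [0.28,-0.07,0,0,0,0],
  [0.39,-0.1,0,0,0,0],
  [0.5,-0.14,0,0,0,0],
  [0.61,-0.18,0,0,0,0],
  [0.71,-0.22,0,0,0,0],
  [0.8,-0.26,0,0,0,0],
  [0.88,-0.29,0,0,0,0],
  [0.94,-0.31,0,0,0,0],
  [0.98,-0.33,0,0,0,0],
  [1,-0.34,0,0,0,0],
])

```text
time_s: 41.08
position: [0.5058, 0.1743, 0.2893]
tcp_rot: [[0.099, 0.995, -0.001], [0.995, -0.099, 0.0], [0.0, -0.001, -1.0]]
force: [0.9, -0.2, -2.6]
opening: 0.15
```

```bash
python3 - <<'E'
from tip import *
s=st()
R=ori(SY)
for p in [(MAT[0],MAT[1],.25),(MAT[0],MAT[1],.153)]: print(rows(p,R))
E
```

```text
41.08 q [ 7.02 20.07 91.61  0.02 68.37 12.72] p [0.5058 0.1743 0.2893] F [ 0.9 -0.2 -2.6] op 0.15
[[0.099, 0.995, -0.001], [0.995, -0.099, 0.0], [0.0, -0.001, -1.0]]
[ 0.5577 -0.2392  0.1966 -0.0007 -0.0001  0.0005]
[ 0.5576 -0.2387  0.6816 -0.0007 -0.0001  0.0005]
```

carry_out([
  [0.01,0,0,0,0,0],
  [0.04,-0.01,0.01,0,0,0],
  [0.1,-0.04,0.03,0,0,0],
  [0.18,-0.07,0.06,0,0,0],
  [0.27,-0.11,0.1,0,0,0],
  [0.36,-0.15,0.15,0,0,0],
  [0.44,-0.19,0.21,0,0,0],
  [0.5,-0.22,0.27,0,0,0],
  [0.54,-0.235,0.33,0,0,0],
  [0.557,-0.239,0.39,0,0,0],
  [0.557,-0.239,0.44,0,0,0],
  [0.557,-0.239,0.48,0,0,0],
  [0.557,-0.239,0.5,0,0,0],
])

```text
time_s: 42.7
position: [0.4693, 0.2894, 0.1888]
tcp_rot: [[0.1, 0.995, -0.002], [0.995, -0.1, -0.0], [-0.0, -0.002, -1.0]]
force: [-0.9, 0.1, -3.8]
opening: 0.151
```

```bash
python3 - <<'E'
from tip import *
s=st()
for n in("scene","top"):
    im=bot.capture(n);cv2.imwrite(f"pics/{n}20.png",im)
B=cv2.resize(cv2.imread("pics/scene20.png")[115:235,320:440],None,fx=4.6,fy=4.6,interpolation=cv2.INTER_CUBIC)
cv2.imwrite("pics/o24.png",B)
R=ori(SY)
for p in [(MAT[0],MAT[1],.153)]: print(rows(p,R))
E
```

```text
42.7 q [20.03 28.6  95.75  0.03 55.74 25.76] p [0.4693 0.2894 0.1888] F [-0.9  0.1 -3.8] op 0.151
[[0.1, 0.995, -0.002], [0.995, -0.1, -0.0], [-0.0, -0.002, -1.0]]
[ 0.0024  0.0002  0.1799 -0.001   0.0001  0.0001]
```

View pics/o24.png

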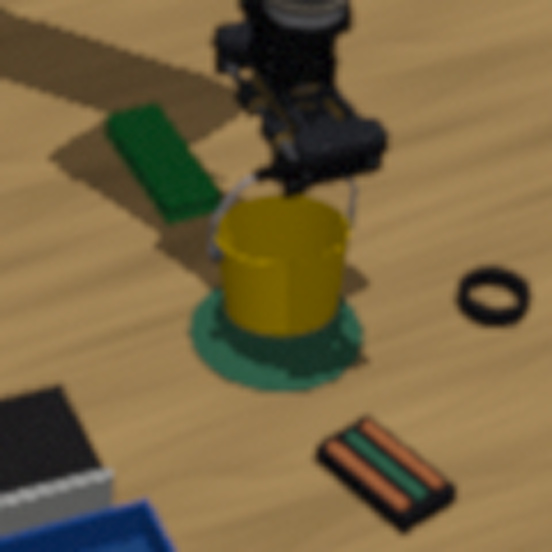

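```bash
python3 - <<'E'
from tip import *
for u,v in [(208,304),(231,305),(206,362)]: print(onz("top",u,v,.03))
ux=np.array([np.cos(SY),np.sin(SY)]); print("foot",MAT-.1*ux)
E
```

```text
[0.2966 0.3307 0.03  ]
[0.2927 0.2655 0.03  ]
[0.1407 0.3313 0.03  ]
foot [0.3698 0.3   ]
```

Foot clearance to the green box is about 60 mm. I'll lower slowly.

carry_out([
  [0,0,0.02,0,0,0],
  [0,0,0.045,0,0,0],
  [0,0,0.065,0,0,0],
  [0,0,0.08,0,0,0],
  [0,0,0.095,0,0,0],
  [0,0,0.108,0,0,0],
  [0,0,0.12,0,0,0],
  [0,0,0.13,0,0,0],
  [0,0,0.14,0,0,0],
  [0,0,0.148,0,0,0],
  [0,0,0.155,0,0,0],
  [0,0,0.162,0,0,0],
  [0,0,0.168,0,0,0],
  [0,0,0.172,0,0,0],
  [0,0,0.174,0,0,0],
])

```text
time_s: 44.68
position: [0.4696, 0.2896, 0.1545]
tcp_rot: [[0.1, 0.995, -0.001], [0.995, -0.1, 0.0], [0.0, -0.001, -1.0]]
force: [2.0, 0.2, -0.5]
opening: 0.149
```

```bash
python3 - <<'E'
from tip import *
s=st()
im=bot.capture("scene");cv2.imwrite(f"pics/scene21.png",im)
w=(340,130,420,210); a=overlay("scene",im,np.r_[MAT,.004],SY,0,win=w,k=5)
B=cv2.resize(im[130:210,340:420],None,fx=5,fy=5,interpolation=cv2.INTER_CUBIC)
cv2.imwrite("pics/o25.png",np.hstack([B,a]))
E
```

```text
44.67 q [20.04 31.5  97.37  0.04 51.16 25.76] p [0.4696 0.2896 0.1545] F [ 2.   0.2 -0.5] op 0.149
[[0.1, 0.995, -0.001], [0.995, -0.1, 0.0], [0.0, -0.001, -1.0]]
```

View pics/o25.png

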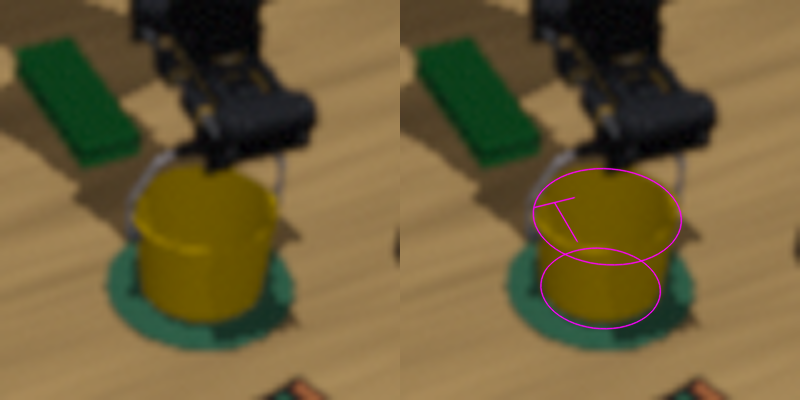

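carry_out([
  [0,0,0.003,0,0,0],
  [0,0,0.007,0,0,0],
  [0,0,0.011,0,0,0],
  [0,0,0.013,0,0,0],
  [0,0,0.013,0,0,0],
])

```text
time_s: 45.35
position: [0.4689, 0.2895, 0.1514]
tcp_rot: [[0.1, 0.995, -0.002], [0.995, -0.1, -0.0], [-0.0, -0.002, -1.0]]
force: [0.4, 0.1, -2.0]
opening: 0.147
```

```bash
python3 - <<'E'
from tip import *
s=st()
im=bot.capture("scene");cv2.imwrite(f"pics/scene22.png",im)
w=(340,130,420,210); a=overlay("scene",im,np.r_[MAT-[.008,0],.004],SY,0,win=w,k=5)
B=cv2.resize(im[130:210,340:420],None,fx=5,fy=5,interpolation=cv2.INTER_CUBIC)
cv2.imwrite("pics/o26.png",np.hstack([B,a]))
E
```

```text
45.35 q [20.04 31.75 97.53  0.05 50.85 25.76] p [0.4689 0.2895 0.1514] F [ 0.4  0.1 -2. ] op 0.147
[[0.1, 0.995, -0.002], [0.995, -0.1, -0.0], [-0.0, -0.002, -1.0]]
```

View pics/o26.png

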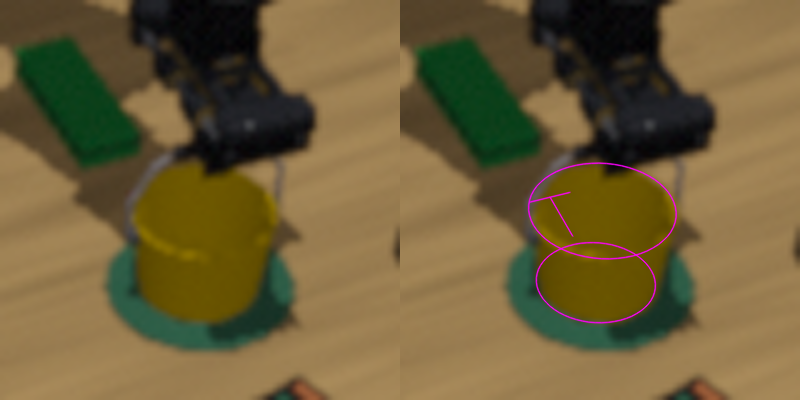

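The pail is level on the mat, about 8 mm off centre where 30 mm is allowed. Releasing and retracting.

carry_out([
  [0,0,0,0,0,0],
  [0,0,0,0,0,0],
  [0,0,0,0,0,0],
  [0,0,0,0,0,0],
  [0,0,-0.05,0,0,0],
  [0,0,-0.15,0,0,0],
  [0,0,-0.35,0,0,0],
  [0,-0.05,-0.6,0,0,0],
  [0.1,-0.2,-0.8,0,0,0],
  [0.3,-0.35,-0.9,0,0,0],
  [0.6,-0.45,-0.9,0,0,0],
  [0.9,-0.5,-0.9,0,0,0],
  [1,-0.5,-0.9,0,0,0],
], jaw=1)

```text
time_s: 47.02
position: [0.3884, 0.5018, 0.3323]
tcp_rot: [[0.096, 0.995, -0.002], [0.995, -0.096, 0.002], [0.001, -0.002, -1.0]]
force: [0.4, -0.5, -0.3]
opening: 1.003
```

```bash
python3 - <<'E'
from tip import *
s=st()
for n in("scene","top"):
    im=bot.capture(n);cv2.imwrite(f"pics/{n}23.png",im)
B=cv2.resize(cv2.imread("pics/scene23.png")[130:290,280:440],None,fx=3.5,fy=3.5,interpolation=cv2.INTER_CUBIC)
cv2.imwrite("pics/o27.png",B)
E
```

```text
47.02 q [42.11 26.25 74.14  0.15 79.64 47.62] p [0.3884 0.5018 0.3323] F [ 0.4 -0.5 -0.3] op 1.003
[[0.096, 0.995, -0.002], [0.995, -0.096, 0.002], [0.001, -0.002, -1.0]]
```

View pics/o27.png

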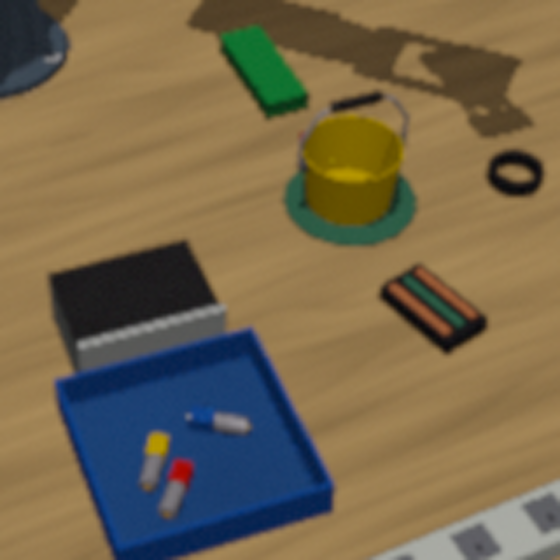

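View pics/top23.png

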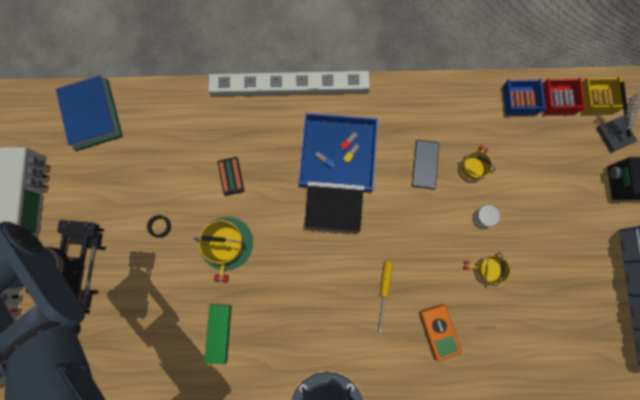

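```bash
python3 - <<'E'
from tip import *
w=(185,205,265,295)
a=overlay("top",cv2.imread("pics/top23.png"),np.r_[MAT-[.008,0],.004],SY,0,win=w,k=5)
T=np.linspace(0,6.3,80); q=np.array([proj("top",[MAT[0]+.08*np.cos(t),MAT[1]+.08*np.sin(t),.004]) for t in T]); cv2.polylines(a,[(((q+.5-[185,205])*5-.5)).astype(np.int32)],False,(255,255,255),1)
cv2.imwrite("pics/o28.png",a)
E
```

View pics/o28.png

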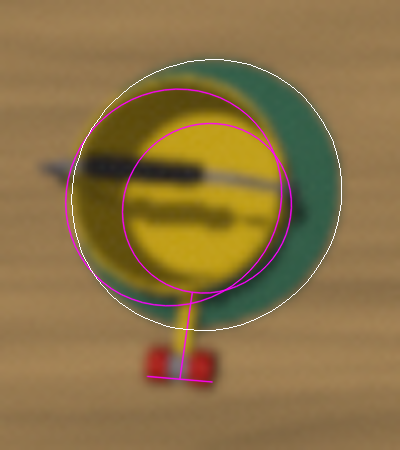

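```bash
python3 -c "
from rig import bot
print(bot.hand_in())"
```

```text
the job is handed in; nothing more can be done
None
```

I finished the whole job and handed it in at about 47 s of the 72 s allowed. I carried the largest pail by its bail to the ledge and released it against the lip. I then tipped it by the foot grip until all three motors slid into the tray, stood it up again and released it. Last, I carried it empty to the green mat.

**Last checks:** The final pictures show the blue, red and yellow motors in the tray. The pail stands upright with its whole base on the mat, within about 8 mm of the centre. The phone, spool, battery and tape look unmoved, and the arm is clear of everything.

**What did not go to plan:**
- **First ledge placing:** the pail stood about 11 mm too far back, so I slid it forward by the bail before letting go. The bail still carried most of its weight when I opened the jaws, so it may have settled by up to a millimetre.
- **First reach for the foot grip:** the last joint reached its range limit before the gripper got there. I backed off without touching anything and came in again at a steeper angle.
- **Pail position on the ledge:** the two cameras disagreed by about 6 mm, so I aimed for a point between the two.

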